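Draw the bolt and open the pump housing's second door leaf

TASK

The pump housing on the bench has a double door on top; one leaf is already open, the other is shut and bolted, and a stoppered flask was left standing on it. First pick up the flask and stand it gently and upright on the round cork mat, its whole base on the mat. Then draw the bolt of the shut leaf all the way back, and after that swing that leaf up by its handle until it stands about upright; leave it so, with the other leaf still open and without pushing the beaker or the jar about.

Things in the scene. Friction and masses are not known exactly. Their poses are not given: they have to be found in the camera images.
- housing: White sheet-metal housing, fixed; 300 mm deep (x), 324 mm wide (y), 130 mm high. Origin: centre of its underside; x away from the robot, y to the left. Two top leaves, 266 (x) by 160 (y) by 10 mm, tops at 130 mm: the bolted one on the right half, hinged on the right edge; the free one on the left, hinged on the left edge. A keeper bridge 20 mm high on the front rim spans the bolt's end.
- leaf (a joint): Angle of the bolted leaf, rad: 0 shut and level, 1.57 upright, 1.95 its stop. A stiff hinge (0.45 N m friction, leaf 0.45 kg): it stays where it is left; lifting it at the handle takes about 7 N. While the bolt is shot, its end under the keeper stops the leaf at about 0.03 rad.
- leaf_handle (a point): Middle of the bolted leaf's handle bar: round steel, 12 mm thick, 80 mm long between two posts, parallel to the hinge (housing x). Centre line 45 mm off the leaf's outer face, 125 mm from the hinge line, 35 mm from the free edge; 175 mm above the bench when shut. Axes as the housing's with the leaf shut; they turn with the leaf about x.
- leaf_hinge (a point): Middle of the bolted leaf's hinge line, which runs along the housing's x at its right edge, level with the leaf's outer face (130 mm high). Its axes turn with the leaf: y points to the free edge, z out of the outer face. The leaf opens by turning positively about x: the free edge rises and goes over to the right (-y).
- bolt (a joint): Travel of the bolt, m: 0 fully shot under the keeper, 0.038 fully drawn back (its stop). It slides along the leaf's x, away from the robot as it is drawn, with about 2.5 N of friction, and stays where it is left. The leaf is free from 0.015; drawn back means over 0.028.
- bolt_knob (a point): Point in the bolt's upright steel grip plate, 30 mm above the leaf's top face. The plate is 12 mm thick along the slide (x), 30 mm wide (y), rises 42 mm above the leaf and stands on the 10 mm round bolt rod, which runs to the keeper. On one line with the handle along x, 150 mm nearer the robot than its middle (112 mm once drawn), 125 mm from the hinge.
- free_leaf (a joint): Angle of the other (left) leaf, rad: 0 shut, 1.57 upright; it starts open at 1.6 to 1.9, its upper edge about 290 mm above the bench. It stays where it is left.
- flask_center (a point): Centre, 71 mm above the foot, of a clear glass conical flask with cork stopper, 142 mm tall, about 0.2 kg, standing on the bolted leaf's hinge side. Base 76 mm across; the cone narrows to a straight neck 26 mm across from 85 to 118 mm above the foot; the stopper, 29 mm across, reaches 142 mm. z is its axis, up. Grasp neck and stopper 40 to 60 mm above this point.
- mat_top (a point): Centre of the top face of the round cork mat, 140 mm across, 6 mm thick, fixed on the bench to the right of the housing.
- beaker: Bystander: white beaker, 72 mm across, 90 mm tall, loose, on the bench to the right; it and the mat may have changed places. Origin: centre of its foot.
- jar: Bystander: brown glass jar with black cap, 80 mm across, 120 mm tall, loose, beyond and to the right of the housing. Origin: centre of its foot.
There are look-alikes about, which are no part of the job. What is shaped like the part that bears mat_top but pink is not meant.

How it is judged:
By the outcome, as a careful person would: the job done as asked, in the order asked, and still so for the second after the job is handed in, with the robot touching nothing.
It also fails if it takes over 67 s, if anything falls off the work surface, if the arm or the gripper's body presses on something with over 40 N, if the wrist force passes 120 N, or if a joint passes its speed limit or range.

ROBOT

A 6-joint arm with a two-finger parallel gripper is mounted at the origin on the work surface. World frame = base frame: x ahead of the robot, y to its left, z up, the work surface at z = 0. Lengths are in m, angles in degrees, forces in N, time in s.
With the tool pointing down it reaches from about 0.35 to 0.725 m from the base axis. Payload 6 kg.
Tool frame: the origin (TCP) lies at the very end of the fingers, on their centre line; the grasp point (between the pads) lies 19 mm behind it; z points along the fingers, y is the direction in which the jaws open and shut (so a half turn about z gives the same grasp; the last joint's range is limited). The gripper opens to 85 mm and grips with 20 to 120 N. Pads are 22 mm wide; open, the fingers measure 114 mm over their backs; the gripper's body (76 mm by 85 mm) begins 54 mm behind the grasp point. The pads swing forward as they close: fully open they stand 13 mm farther back than shut.
Start: joints at [-48.489, 2.303, 4.859, 0, -92.561, -19.12], TCP at [0.229, -0.555, 0.231] pointing down, gripper open.
Joint ranges: [-146.85, 146.85], [-73.84, 115.35], [-62.03, 85.46], [-188.31, 113.3], [-161.28, -10.13], [-171.36, 171.36]. Speed limits (degrees/s): [147.25, 147.25, 172.46, 180, 180, 180].

INTERFACE

Orientations are given as a 3x3 rotation matrix whose columns are the frame's x, y, z axes.
In Python, from cell import * gives the robot as it stands.
- The arm moves only by the tool apply_moves, never from a script. Its argument "plan" is a list that holds one entry, the list of rows, each a list of 7 numbers: the shift along the tool's x, y, z in cm, then the turn, a rotation vector about the tool's x, y, z in degrees, then the closure, from 0 (fully open) to 1 (shut). A call has 1 to 5 rows; each row shifts and turns the pose as measured when the row begins, along the tool's axes as they then stand; what a row does not reach is not made up. A row lasts 1/10 s, in which the tool goes at most 50 mm and 8.59 degrees, less where a joint would pass 70% of its speed; a pose out of reach is approached as far as the arm can. A call with a gripper value outside its range is refused whole. The fingers move at their own pace and stop on an object; "newtons" is the grip in N (left out, the last holds). Time passes only in rows, so rows that do not move let the fingers close. It gives the time, the measured TCP pose, the force and the opening at its end, in the units of the state.
- state(): the state, without advancing time (a new reading comes with each control period).
- capture(name): name is "scene" or "side" or "wrist"; returns a dict with "pixels" (400x640x3 uint8, red, green, blue), "K" (3x3 intrinsics, pixels), "cam_to_world" (4x4, takes a point from camera to world coordinates). Camera axes: x right, y up, looking along -z (the intrinsics and any distortion apply to the point x, -y, -z); pixel columns grow to the right and rows downward; lengths in m; the calibration is good to about 2 mm. A picture is of the moment at which its call begins. There is no depth.
- close_job(): hands the job in, once; it reports no verdict.
The state is a dict: "time": time; "joints": joint angles; "qd": joint speeds; "tau": joint torques, N m; "eef_pos": TCP position; "orientation": TCP orientation; "force": force on the tool from outside, world axes, zero at the start; "wrist_torque": the same for the moment, N m; "gripper_width": finger opening in m.
Only numpy, scipy, OpenCV 4.12 (cv2) and the standard library are available. Lean on these libraries where they do the work, as an engineer would, in place of code of your own. Each camera call takes 0.05 s, during which the arm holds its last target.

## Working session

There is one attempt and no reset: what is moved stays moved. The work goes in short steps, Python scripts to look and compute and a tool call to move; the robot and the scene stay as the last step left them, time stands still between calls to the robot, and variables do not carry over. Pictures are saved under pics/ and viewed, and the job is handed in when it is done.

Besides the shell and the picture viewer there is one more tool, called as name(argument=value, ...), one argument or row to a line, values as JSON. apply_moves: Moves the arm, as the interface text tells. Its arguments: {"type":"object","properties":{"plan":{"type":"array","items":{"type":"array","items":{"type":"array","items":{"type":"number"}}}},"newtons":{"type":"number"}},"required":["plan"]}

```bash
ls; mkdir -p pics
python3 - <<'E'
from cell import *
import cv2
s=state();print({k:s[k] for k in s})
for n in ["scene","side","wrist"]:
    c=capture(n);cv2.imwrite(f"pics/{n}0.png",c["pixels"][:,:,::-1]);print(n,c["K"],c["cam_to_world"], [k for k in c])
E
```

```text
pics
{'time': 0.0, 'joints': array([-4.84878572e+01,  2.33653881e+00,  4.80329510e+00, -2.72992632e-02,
       -9.25591256e+01, -1.91218383e+01]), 'qd': array([-0.02326967, -0.07724051, -0.02256487, -0.04356759, -0.07174805,
        0.06527755]), 'tau': array([ 4.67440186e-04, -3.68218195e+01,  3.47413552e+01,  6.93247095e+00,
       -5.28048549e-03, -2.34927631e-05]), 'eef_pos': array([ 0.22853673, -0.55443343,  0.23030658]), 'orientation': array([[-9.24602519e-01, -3.80932639e-01, -7.12074707e-04],
       [-3.80933296e-01,  9.24601268e-01,  1.52267890e-03],
       [ 7.83470838e-05,  1.67912572e-03, -9.99998587e-01]]), 'force': array([0.85503659, 0.14541921, 0.23226277]), 'wrist_torque': array([-0.00609111, -0.02348194,  0.0106753 ]), 'gripper_width': 0.08543760371012317}
scene [[393.21555485   0.         321.01434356]
 [  0.         393.21555485 196.53550475]
 [  0.           0.           1.        ]] [[ 0.77457568 -0.5452088   0.32059302  0.91699451]
 [ 0.63237745  0.65840447 -0.40816947 -0.56162403]
 [ 0.01145771  0.51889394  0.85476184  1.14359022]
 [ 0.          0.          0.          1.        ]] ['pixels', 'K', 'cam_to_world']
side [[468.80540258   0.         323.3829071 ]
 [  0.         468.80540258 202.8509193 ]
 [  0.           0.           1.        ]] [[-0.72090154 -0.4829905   0.49701223  1.23251339]
 [ 0.6930155  -0.49667975  0.52253109  0.64887385]
 [-0.00552164  0.72113064  0.6927771   1.0866954 ]
 [ 0.          0.          0.          1.        ]] ['pixels', 'K', 'cam_to_world']
wrist [[347.39680564   0.         323.15314856]
 [  0.         347.39680564 197.87964096]
 [  0.           0.           1.        ]] [[-0.38105584 -0.87941392 -0.28535524  0.15499857]
 [ 0.9245505  -0.36189102 -0.11933675 -0.58505603]
 [ 0.0016789  -0.30929929  0.95096326  0.37259368]
 [ 0.          0.          0.          1.        ]] ['pixels', 'K', 'cam_to_world']
```

View pics/scene0.png

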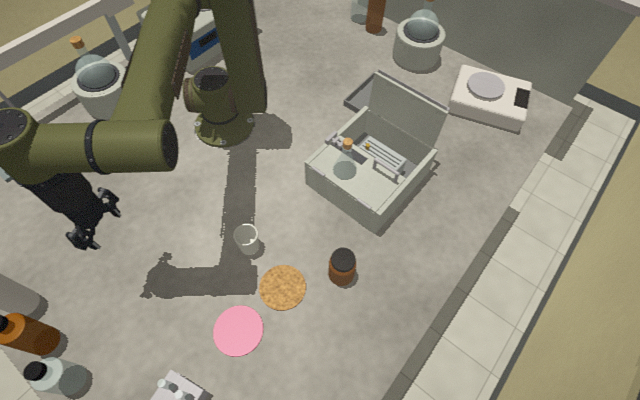

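View pics/side0.png

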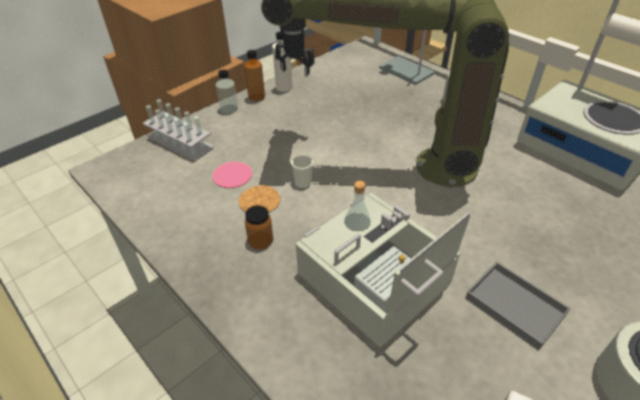

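View pics/wrist0.png

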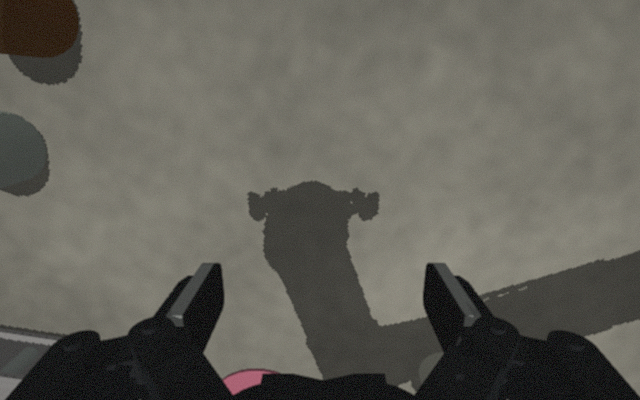

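The scene view shows the housing around (375,160), the flask stopper at (348,143), the cork mat at (283,288), the pink look-alike at (238,330), the beaker at (246,238) and the jar at (342,267). In the side view the stopper is at (360,187), the mat at (260,200), the handle at (347,248) and the bolt at about (395,220). I'll zoom in next.

```bash
cat > h.py <<'E'
import numpy as np, cv2
from cell import *
def proj(c,P):
    T=np.linalg.inv(c["cam_to_world"]);p=T[:3,:3]@np.asarray(P,float)+T[:3,3]
    q=c["K"]@np.array([p[0],-p[1],-p[2]]);return q[:2]/q[2]
def ray(c,u,v):
    d=np.linalg.inv(c["K"])@np.array([u,v,1.]);d=np.array([d[0],-d[1],-d[2]])
    T=c["cam_to_world"];d=T[:3,:3]@d;return T[:3,3],d/np.linalg.norm(d)
def plane(c,u,v,z):
    o,d=ray(c,u,v);return o+d*(z-o[2])/d[2]
def tri(c1,p1,c2,p2):
    A=np.zeros((3,3));b=np.zeros(3);L=[ray(c1,*p1),ray(c2,*p2)]
    for o,d in L:
        M=np.eye(3)-np.outer(d,d);A+=M;b+=M@o
    X=np.linalg.solve(A,b);return X,[np.linalg.norm(np.cross(X-o,d)) for o,d in L]
def crop(c,name,x0,y0,w,h,s):
    im=c["pixels"][y0:y0+h,x0:x0+w,::-1];cv2.imwrite(name,cv2.resize(im,None,fx=s,fy=s,interpolation=cv2.INTER_CUBIC))
E
python3 - <<'E'
from h import *
import pickle
S=capture("scene");D=capture("side");pickle.dump((S,D),open("c0.pkl","wb"))
crop(S,"pics/s1.png",295,65,160,120,5);crop(D,"pics/d1.png",285,170,200,150,4)
for n,c in(("scene",S),("side",D)):
    hsv=cv2.cvtColor(c["pixels"],cv2.COLOR_RGB2HSV)
    m=cv2.inRange(hsv,(8,110,110),(22,255,255))
    k,l,st,ce=cv2.connectedComponentsWithStats(m)
    for i in range(1,k):
        if st[i,4]>15: print(n,st[i],ce[i].round(1),plane(c,*ce[i],.006).round(3))
E
```

```text
scene [69 36 12  9 69] [74.8 39.2] [-0.863 -0.083  0.006]
scene [343 138  10  11  77] [347.3 142.8] [0.418 0.224 0.006]
scene [329 259  27  17  99] [339.4 269.9] [ 0.698 -0.185  0.006]
scene [ 260  265   46   45 1623] [282.1 287.4] [ 0.601 -0.336  0.006]
scene [  0 313  25  31 421] [ 13.2 327.9] [ 0.1   -0.898  0.006]
side [ 110    0  105   22 1241] [158.9   7.1] [-0.004 -2.05   0.006]
side [428  38  17  11  84] [435.3  44.3] [-0.765 -0.611  0.006]
side [105  52  11   8  51] [110.3  55.9] [ 0.486 -1.663  0.006]
side [167  57  94  40 725] [212.   75.2] [ 0.235 -1.146  0.006]
side [354 181  11  12  94] [359.2 185.6] [ 0.309 -0.142  0.006]
side [239 185  41  27 769] [259.3 197.8] [ 0.595 -0.334  0.006]
side [246 217  25  12  85] [260.3 224.8] [ 0.671 -0.233  0.006]
side [400 255   5   7  22] [401.6 257.6] [0.453 0.164 0.006]
```

View pics/s1.png

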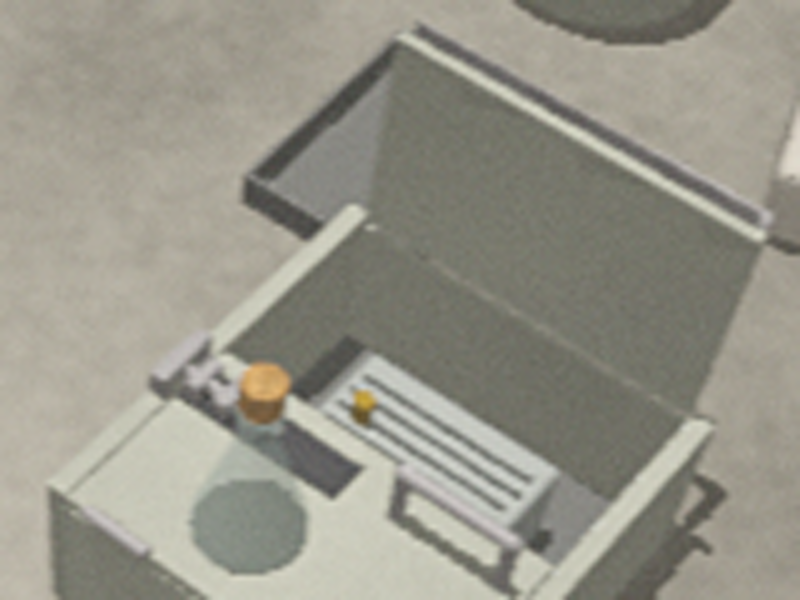

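View pics/d1.png

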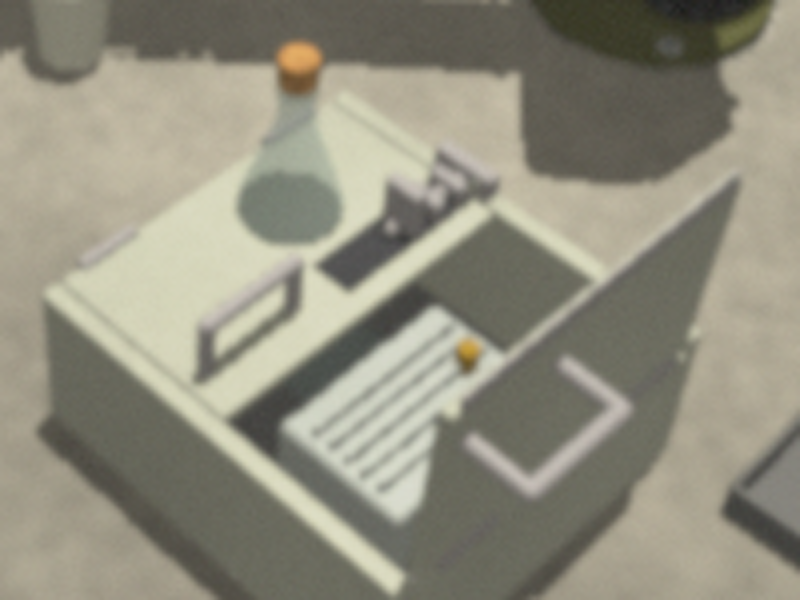

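```bash
cat > m0.py <<'E'
from h import *
import pickle
S,D=pickle.load(open("c0.pkl","rb"))
def s(u,v):return (295+u/5,65+v/5)
def d(u,v):return (285+u/4,170+v/4)
def t(n,a,b):
    X,e=tri(S,s(*a),D,d(*b));print(n,X.round(4),np.round(e,4));return X
t("stopper",(264,388),(299,66))
n=t("h near",(402,468),(297,264));f=t("h far",(515,544),(206,328));m=(n+f)/2
print("len",np.linalg.norm(f-n),"mid",m,"yaw",np.degrees(np.arctan2(f[1]-n[1],f[0]-n[0])))
t("FR",(50,487),(345,95))
for nm,c,p in [("FR S",S,s(50,487)),("FL S",S,s(360,208)),("BL S",S,s(712,424)),("FR D",D,d(345,95)),("BR D",D,d(45,292)),("BL D",D,d(400,585))]:
    print(nm,plane(c,*p,.13).round(4))
# base contact of flask on z=.13
print("flask base S",plane(S,*s(249,527),.13),"D",plane(D,*d(290,207),.13))
print("mat S",plane(S,282.5,287.7,.006),"D",plane(D,260,200,.006))
E
python3 m0.py
```

```text
stopper [0.5302 0.0489 0.2619] [0.0009 0.0009]
h near [0.5953 0.1148 0.1718] [0.0003 0.0003]
h far [0.679  0.1122 0.1724] [0.0013 0.0013]
len 0.08367524056714311 mid [0.63714634 0.11350984 0.17206562] yaw -1.7985369018501485
FR [ 0.4112 -0.0062  0.1218] [0.0019 0.0019]
FR S [ 0.4172 -0.0117  0.13  ]
FL S [0.4277 0.3112 0.13  ]
BL S [0.7166 0.303  0.13  ]
FR D [ 0.4157 -0.0009  0.13  ]
BR D [ 0.7075 -0.0109  0.13  ]
BL D [0.709  0.3057 0.13  ]
flask base S [0.53364031 0.0445955  0.13      ] D [0.53046716 0.05005421 0.13      ]
mat S [ 0.60228552 -0.33603369  0.006     ] D [ 0.59997585 -0.32432903  0.006     ]
```

```bash
cat >> h.py <<'E'
YAW=-1.75
def Rdown(yaw=YAW):
    a=np.radians(yaw);x=np.array([-np.cos(a),-np.sin(a),0]);z=np.array([0,0,-1.]);return np.column_stack([x,np.cross(z,x),z])
def goto(P,R=None):
    from scipy.spatial.transform import Rotation as Ro
    st=state();R0=st["orientation"];print("shift cm",(R0.T@(np.asarray(P)-st["eef_pos"])*100).round(2), end=" ")
    if R is not None: print("rotvec",np.degrees(Ro.from_matrix(R0.T@R).as_rotvec()).round(2),end=" ")
    print("t",round(st["time"],2),"pos",st["eef_pos"].round(4),"F",st["force"].round(1),"w",round(st["gripper_width"],4),"j",st["joints"].round(0))
E
python3 - <<'E'
from h import *
import pickle
S,D=pickle.load(open("c0.pkl","rb"))
for c,lo in ((S,200),(D,1)):
    hsv=cv2.cvtColor(c["pixels"],cv2.COLOR_RGB2HSV);m=cv2.inRange(hsv,(8,80,90),(22,255,255))
    m=cv2.morphologyEx(m,cv2.MORPH_CLOSE,np.ones((3,3)))
    cs=cv2.findContours(m,cv2.RETR_EXTERNAL,cv2.CHAIN_APPROX_NONE)[0]
    for k in cs:
        x=k[:,0].mean(0) 
        if cv2.contourArea(k)>500 and 250<x[0]<300:
            P=np.array([plane(c,u,v,.006)[:2] for u,v in k[:,0]],np.float32);print(cv2.minEnclosingCircle(P),P.mean(0),P.min(0),P.max(0))
print("jar top",plane(S,342,255,.12),plane(D,258,214,.12));print("beaker top",plane(S,246,232,.09),plane(D,302,162,.09))
goto((.530,.049,.30),Rdown())
E
```

```text
((0.5989243388175964, -0.33426445722579956), 0.06988716125488281) [ 0.59994394 -0.33494443] [ 0.5307415 -0.4029115] [ 0.66862   -0.2652182]
((0.5977377891540527, -0.3326287269592285), 0.07365928590297699) [ 0.5973115  -0.33439836] [ 0.5304393  -0.40126133] [ 0.6701375 -0.2592981]
jar top [ 0.69916326 -0.1835067   0.12      ] [ 0.70771827 -0.17907224  0.12      ]
beaker top [ 0.42830536 -0.295649    0.09      ] [ 0.43125041 -0.2967484   0.09      ]
shift cm [-50.87  44.33  -6.89] rotvec [ 5.000e-02 -2.000e-02  2.414e+01] t 0.25 pos [ 0.2285 -0.5546  0.2308] F [ 0.2 -0.6 -1.1] w 0.0852 j [-48.   2.   5.  -0. -93. -19.]
```

apply_moves(
  plan=[
    [[0, 0, -2.5, 0, 0, 8, 0], [0, 0, -2.5, 0, 0, 8, 0], [0, 0, -2.5, 0, 0, 8, 0]],
  ],
  newtons=30,
)

```text
time: 0.55
eef_pos: [0.2281, -0.5532, 0.3023]
orientation: [[-0.999, 0.041, -0.005], [0.041, 0.999, 0.009], [0.006, 0.009, -1.0]]
force: [0.6, -0.9, -0.9]
gripper_width: 0.0853
```

```bash
python3 -c "
from h import *
goto((.530,.049,.30),Rdown())"
```

```text
shift cm [-27.7   61.4    0.64] rotvec [ 0.53 -0.32 -0.6 ] t 0.55 pos [ 0.2281 -0.5532  0.3023] F [ 0.6 -0.9 -0.9] w 0.0853 j [ -48.    4.   14.   -0. -101.  -44.]
```

apply_moves(
  plan=[
    [[-2, 4.4, 0, 0, 0, 0, 0], [-2, 4.4, 0, 0, 0, 0, 0], [-2, 4.4, 0, 0, 0, 0, 0], [-2, 4.4, 0, 0, 0, 0, 0], [-2, 4.4, 0, 0, 0, 0, 0]],
  ],
)

```text
time: 1.05
eef_pos: [0.3393, -0.3366, 0.304]
orientation: [[-0.998, 0.057, -0.006], [0.057, 0.998, 0.008], [0.007, 0.008, -1.0]]
force: [0.9, -0.3, 1.0]
gripper_width: 0.0853
```

apply_moves(
  plan=[
    [[-2, 4.4, 0, 0, 0, 0, 0], [-2, 4.4, 0, 0, 0, 0, 0], [-2, 4.4, 0, 0, 0, 0, 0], [-2, 4.4, 0, 0, 0, 0, 0]],
  ],
)

```text
time: 1.45
eef_pos: [0.4304, -0.1582, 0.3058]
orientation: [[-0.998, 0.057, -0.003], [0.057, 0.998, 0.008], [0.003, 0.008, -1.0]]
force: [0.9, -0.8, 0.5]
gripper_width: 0.0848
```

```bash
python3 -c "
from h import *
goto((.530,.049,.30),Rdown())"
```

```text
shift cm [-8.76 21.25  0.72] rotvec [ 0.47 -0.17 -1.52] t 1.45 pos [ 0.4304 -0.1582  0.3058] F [ 0.9 -0.8  0.5] w 0.0848 j [   5.  -18.   -5.   -1. -103.  -98.]
```

apply_moves(
  plan=[
    [[-2, 4.5, 0.2, 0, 0, 0, 0], [-2, 4.5, 0.2, 0, 0, 0, 0], [-2, 4.5, 0.2, 0.5, 0, -1.5, 0], [-1.5, 4.5, 0, 0, 0, 0, 0], [-1.2, 3.2, 0, 0, 0, 0, 0]],
  ],
)

```text
time: 1.95
eef_pos: [0.5275, 0.0572, 0.3014]
orientation: [[-1.0, 0.027, -0.0], [0.027, 1.0, 0.0], [0.0, 0.0, -1.0]]
force: [0.9, -0.2, -0.4]
gripper_width: 0.0855
```

Run:
```python
from h import *
goto((.530,.049,.30),Rdown())
w=capture("wrist");cv2.imwrite("pics/w1.png",w["pixels"][:,:,::-1])
hsv=cv2.cvtColor(w["pixels"],cv2.COLOR_RGB2HSV);m=cv2.inRange(hsv,(8,110,110),(22,255,255))
k,l,st,ce=cv2.connectedComponentsWithStats(m)
for i in range(1,k):
    if st[i,4]>50: print(st[i],ce[i].round(1),plane(w,*ce[i],.272).round(4))
print(proj(w,(.53,.049,.272)))
```

```text
shift cm [-0.27 -0.81  0.14] rotvec [ 0.01 -0.01  0.23] t 1.95 pos [0.5275 0.0572 0.3014] F [ 0.9 -0.2 -0.4] w 0.0855 j [  28.   -7.    3.   -0. -100. -119.]
[   0  161   88   96 6853] [ 39.6 209.9] [ 0.5065 -0.0914  0.272 ]
[281 221  26  20 176] [292.7 228.9] [0.5208 0.0409 0.272 ]
[308.49897472 244.18906822]
```

View pics/w1.png

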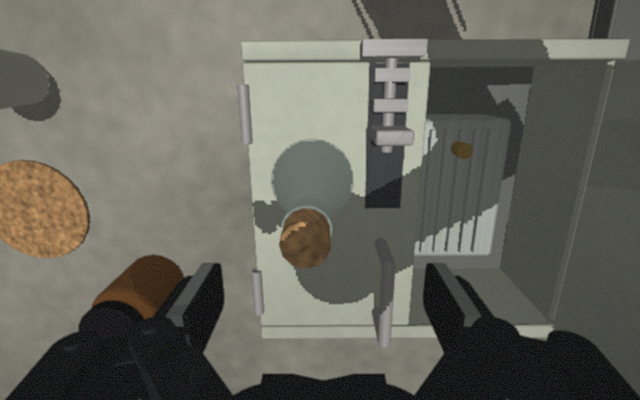

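Run:
```python
from h import *
w=capture("wrist");
import pickle;pickle.dump(w,open("w1.pkl","wb"))
crop(w,"pics/w1c.png",240,130,200,150,4)
print("stop",plane(w,305,239,.272),"base",plane(w,312,181,.131))
print("plate top",plane(w,391,135,.172))
print("handle ends",plane(w,382,243,.181),plane(w,386,343,.181))
print("leaf top corners",plane(w,256,326,.13),plane(w,243,61,.13))
print("keeper",plane(w,364,47,.15),plane(w,426,46,.15))
goto((.530,.049,.30),Rdown())
```

```text
stop [0.52707406 0.05061179 0.272     ] base [0.53306645 0.04991598 0.131     ]
plate top [0.48679734 0.11374285 0.172     ]
handle ends [0.57386576 0.10775947 0.181     ] [0.67420815 0.11418758 0.181     ]
leaf top corners [ 0.69254261 -0.015612    0.13      ] [ 0.42801855 -0.00432267  0.13      ]
keeper [0.42156792 0.09461525 0.15      ] [0.42202018 0.14259945 0.15      ]
shift cm [-0.25 -0.9  -0.02] rotvec [-0.02 -0.17  0.37] t 2.05 pos [0.5277 0.058  0.2998] F [-0.4 -0.1 -0.9] w 0.0855 j [  28.   -7.    3.   -0. -100. -119.]
```

View pics/w1c.png

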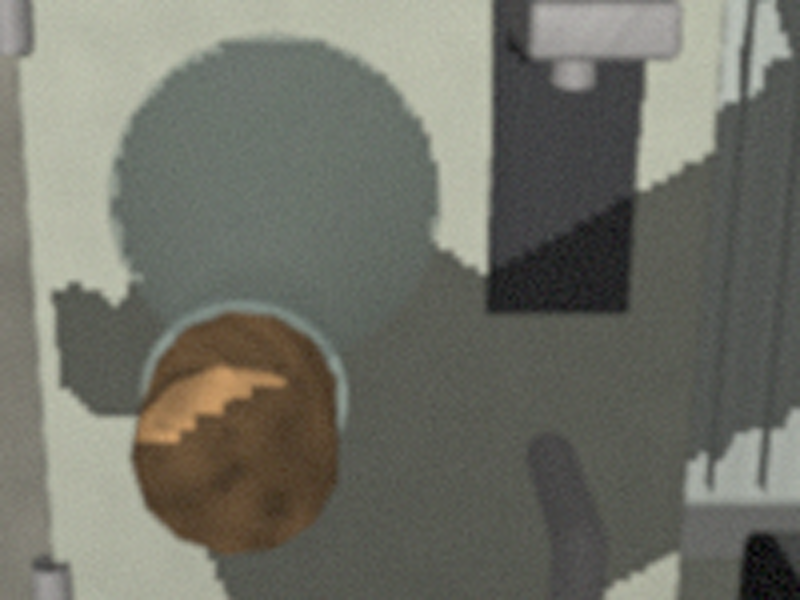

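apply_moves(
  plan=[
    [[-0.3, -0.9, 0, 0, 0, 0, 0], [0, 0, 2.5, 0, 0, 0, 0], [0, 0, 2.5, 0, 0, 0, 0], [0, 0, 1.8, 0, 0, 0, 0], [0, 0, 0, 0, 0, 0, 0]],
  ],
)

```text
time: 2.55
eef_pos: [0.5307, 0.0441, 0.231]
orientation: [[-1.0, 0.026, -0.0], [0.026, 1.0, -0.0], [0.0, -0.0, -1.0]]
force: [0.1, -0.1, -0.4]
gripper_width: 0.0853
```

Run:
```python
from h import *
goto((.531,.049,.231),Rdown())
```

```text
shift cm [-0.01  0.49 -0.  ] rotvec [-0.01 -0.02  0.25] t 2.55 pos [0.5307 0.0441 0.231 ] F [ 0.1 -0.1 -0.4] w 0.0853 j [  26.   -8.   -5.   -0.  -93. -118.]
```

apply_moves(
  plan=[
    [[0, 0.4, 0, 0, 0, 0, 0], [0, 0, 0, 0, 0, 0, 0.4], [0, 0, 0, 0, 0, 0, 0.5], [0, 0, 0, 0, 0, 0, 0.6], [0, 0, 0, 0, 0, 0, 0.8]],
  ],
  newtons=35,
)

```text
time: 3.05
eef_pos: [0.5321, 0.046, 0.2362]
orientation: [[-1.0, 0.029, 0.006], [0.029, 1.0, 0.001], [-0.006, 0.001, -1.0]]
force: [-1.2, 1.4, 4.8]
gripper_width: 0.0283
```

apply_moves(
  plan=[
    [[0, 0, 0, 0, 0, 0, 0.9], [0, 0, 0, 0, 0, 0, 0.9], [0, 0, 0, 0, 0, 0, 0.9]],
  ],
)

```text
time: 3.35
eef_pos: [0.5321, 0.0462, 0.2362]
orientation: [[-1.0, 0.029, 0.006], [0.029, 1.0, 0.001], [-0.006, 0.001, -1.0]]
force: [0.5, 0.3, -0.2]
gripper_width: 0.0281
```

Run:
```python
from h import *
goto((.531,.049,.231),Rdown())
D=capture("side");crop(D,"pics/d2.png",285,120,200,150,4)
```

```text
shift cm [0.12 0.27 0.52] rotvec [0.08 0.35 0.11] t 3.35 pos [0.5321 0.0462 0.2362] F [ 0.5  0.3 -0.2] w 0.0281 j [  27.   -8.   -5.    0.  -93. -118.]
```

View pics/d2.png

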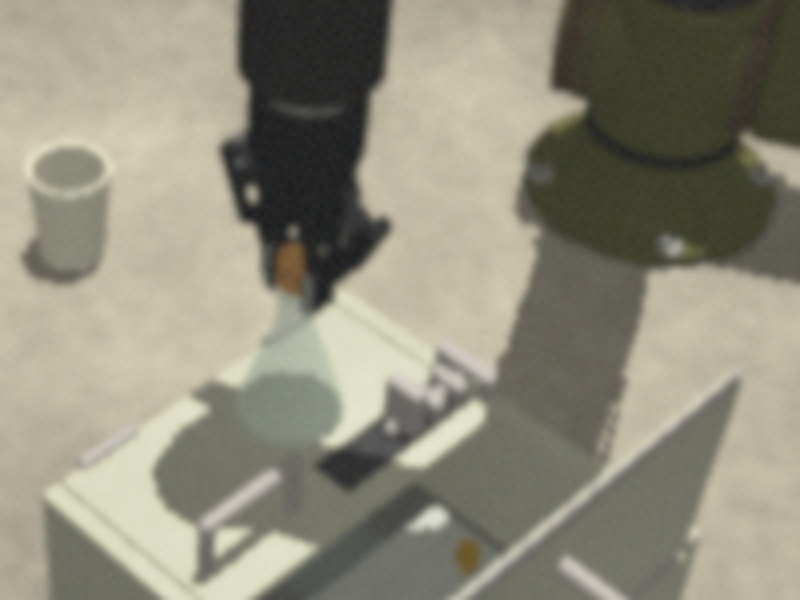

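apply_moves(
  plan=[
    [[0, 0, -0.5, 0, 0, 0, 0.9], [0, 0, -1, 0, 0, 0, 0.9], [0, 0, -1.5, 0, 0, 0, 0.9], [0, 0, -1.5, 0, 0, 0, 0.9], [0, 0, -1.5, 0, 0, 0, 0.9]],
  ],
)

```text
time: 3.9
eef_pos: [0.5304, 0.0463, 0.2963]
orientation: [[-1.0, 0.028, -0.001], [0.028, 1.0, -0.0], [0.001, -0.0, -1.0]]
force: [-0.2, -0.0, -1.9]
gripper_width: 0.028
```

Run:
```python
from h import *
D=capture("side");crop(D,"pics/d3.png",285,120,200,150,4)
goto((.598,-.334,.30),Rdown())
```

```text
shift cm [-7.770e+00 -3.779e+01 -2.000e-02] rotvec [0.02 0.2  0.11] t 3.95 pos [0.5311 0.046  0.2996] F [-0.3 -1.1  0.6] w 0.028 j [  27.   -7.    3.    0. -100. -118.]
```

View pics/d3.png

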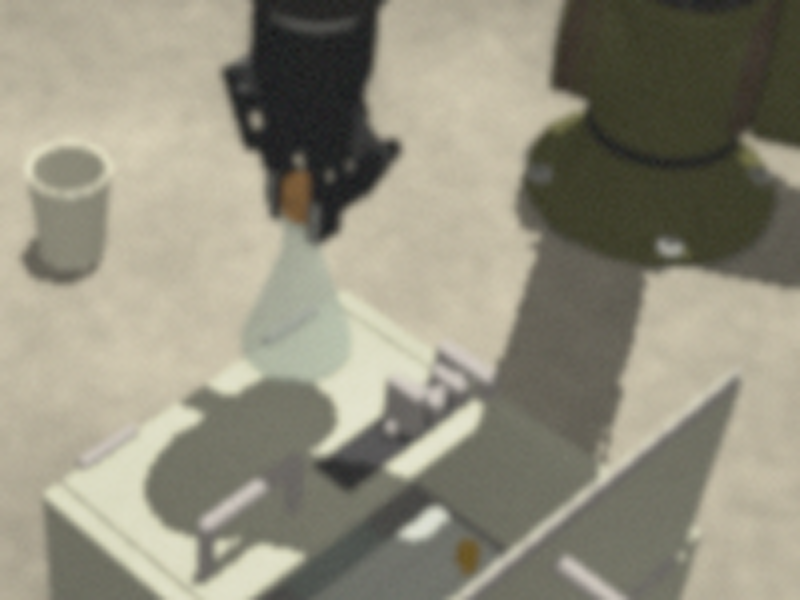

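The flask is lifted and hanging upright. Next I carry it to the mat.

apply_moves(
  plan=[
    [[-0.3, -1.5, 0, 0, 0, 0, 0.9], [-0.6, -3, 0, 0, 0, 0, 0.9], [-0.8, -4, 0, 0, 0, 0, 0.9], [-0.8, -4, 0, 0, 0, 0, 0.9], [-0.8, -4, 0, 0, 0, 0, 0.9]],
  ],
)

```text
time: 4.45
eef_pos: [0.5605, -0.1227, 0.2995]
orientation: [[-1.0, 0.019, 0.004], [0.019, 1.0, 0.002], [-0.004, 0.003, -1.0]]
force: [1.3, 0.2, -3.0]
gripper_width: 0.0275
```

apply_moves(
  plan=[
    [[-0.8, -4, 0, 0, 0, 0, 0.9], [-0.8, -4, 0, 0, 0, 0, 0.9], [-0.8, -4, 0, 0, 0, 0, 0.9], [-0.8, -4, 0, 0, 0, 0, 0.9]],
  ],
)

```text
time: 4.85
eef_pos: [0.5881, -0.2929, 0.2968]
orientation: [[-1.0, 0.02, 0.002], [0.02, 1.0, 0.003], [-0.001, 0.003, -1.0]]
force: [0.2, 1.1, -2.0]
gripper_width: 0.028
```

Run:
```python
from h import *
goto((.598,-.334,.30),Rdown())
```

```text
shift cm [-1.07 -4.08 -0.33] rotvec [0.18 0.08 0.61] t 4.85 pos [ 0.5881 -0.2929  0.2968] F [ 0.2  1.1 -2. ] w 0.028 j [  -9.   12.   23.   -0. -100.  -82.]
```

apply_moves(
  plan=[
    [[-0.6, -2, 0, 0, 0, 0, 0.9], [-0.4, -1.2, 1, 0, 0, 0, 0.9], [0, 0, 2.5, 0, 0, 0, 0.9], [0, 0, 3, 0, 0, 0, 0.9], [0, 0, 2, 0, 0, 0, 0.9]],
  ],
)

```text
time: 5.35
eef_pos: [0.5957, -0.335, 0.2047]
orientation: [[-1.0, 0.028, -0.001], [0.028, 1.0, 0.003], [0.001, 0.003, -1.0]]
force: [0.2, -0.2, -2.7]
gripper_width: 0.028
```

Run:
```python
from h import *
goto((.598,-.334,.112),Rdown())
S=capture("scene");D=capture("side");crop(S,"pics/s4.png",200,170,200,150,4);crop(D,"pics/d4.png",185,90,200,150,4)
```

```text
shift cm [-0.24  0.08  9.27] rotvec [ 0.18 -0.07  0.12] t 5.35 pos [ 0.5957 -0.335   0.2047] F [ 0.2 -0.2 -2.7] w 0.028 j [-13.  15.  16.  -0. -91. -79.]
```

View pics/s4.png

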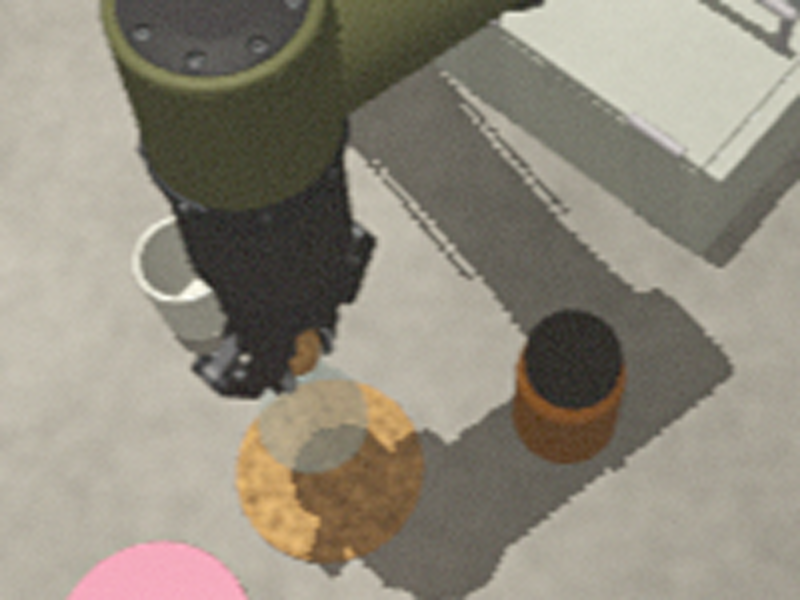

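View pics/d4.png

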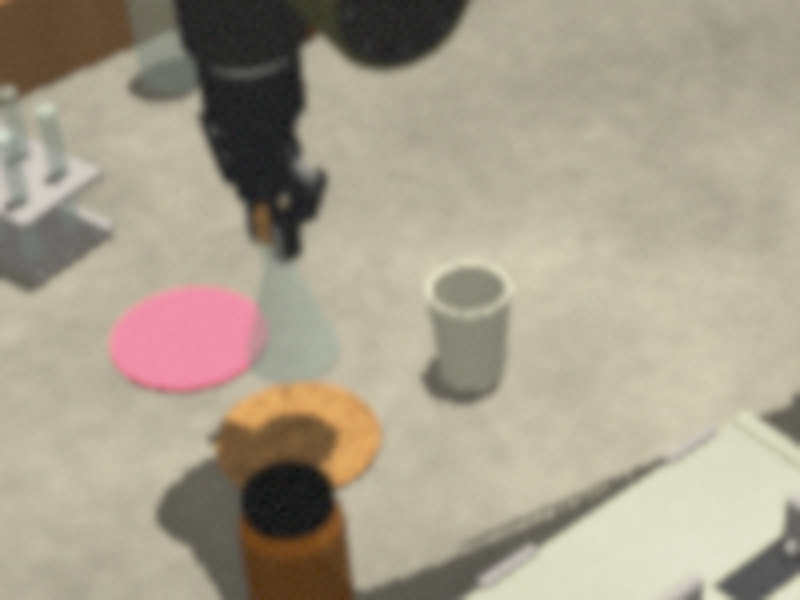

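apply_moves(
  plan=[
    [[-0.2, 0, 3, 0, 0, 0, 0.9], [0, 0, 2.5, 0, 0, 0, 0.9], [0, 0, 1.2, 0, 0, 0, 0.9], [0, 0, 0.6, 0, 0, 0, 0.9], [0, 0, 0.2, 0, 0, 0, 0.9]],
  ],
)

```text
time: 5.95
eef_pos: [0.5981, -0.3345, 0.1318]
orientation: [[-1.0, 0.026, 0.001], [0.026, 1.0, 0.001], [-0.001, 0.001, -1.0]]
force: [0.1, -0.8, -2.3]
gripper_width: 0.028
```

Run:
```python
from h import *
goto((.598,-.334,.112),Rdown())
```

```text
shift cm [0.01 0.05 1.98] rotvec [0.04 0.03 0.27] t 5.95 pos [ 0.5981 -0.3345  0.1318] F [ 0.1 -0.8 -2.3] w 0.028 j [-13.  16.   9.  -0. -84. -79.]
```

apply_moves(
  plan=[
    [[0, 0, 0.6, 0, 0, 0, 0.9], [0, 0, 0.5, 0, 0, 0, 0.9], [0, 0, 0.4, 0, 0, 0, 0.9], [0, 0, 0.2, 0, 0, 0, 0.9]],
  ],
)

```text
time: 6.35
eef_pos: [0.5997, -0.3352, 0.1178]
orientation: [[-1.0, 0.025, 0.006], [0.025, 1.0, -0.002], [-0.006, -0.002, -1.0]]
force: [-0.5, 0.3, -1.9]
gripper_width: 0.0284
```

Run:
```python
from h import *
goto((.598,-.334,.112),Rdown())
D=capture("side");crop(D,"pics/d5.png",185,90,200,150,4)
```

```text
shift cm [0.18 0.11 0.58] rotvec [-0.09  0.34  0.29] t 6.35 pos [ 0.5997 -0.3352  0.1178] F [-0.5  0.3 -1.9] w 0.0284 j [-13.  16.   8.   0. -82. -79.]
```

View pics/d5.png

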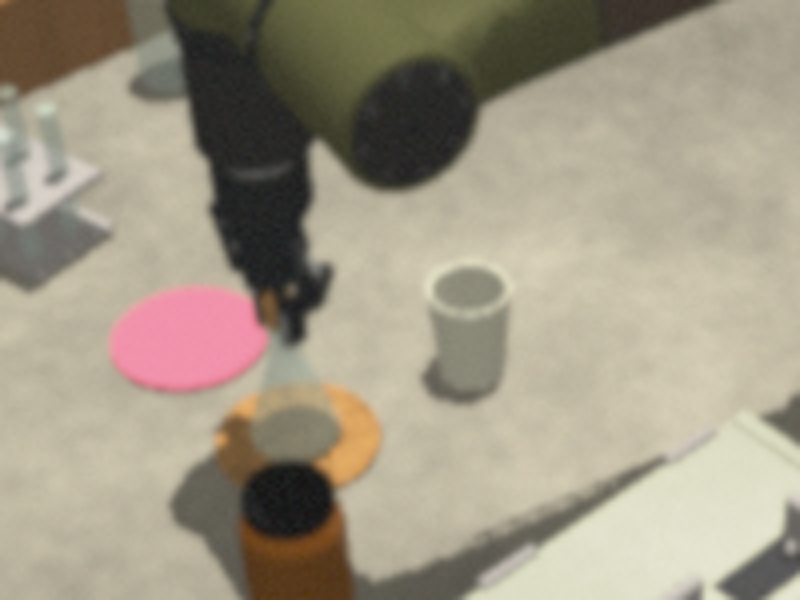

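apply_moves(
  plan=[
    [[0, 0, 0.3, 0, 0, 0, 0.9], [0, 0, 0.2, 0, 0, 0, 0.9]],
  ],
)

```text
time: 6.6
eef_pos: [0.5999, -0.3353, 0.1128]
orientation: [[-1.0, 0.025, 0.006], [0.025, 1.0, -0.002], [-0.006, -0.002, -1.0]]
force: [-0.0, 0.2, -2.2]
gripper_width: 0.0282
```

apply_moves(
  plan=[
    [[0, 0, 0.1, 0, 0, 0, 0.9], [0, 0, 0.1, 0, 0, 0, 0.9]],
  ],
)

```text
time: 6.8
eef_pos: [0.6003, -0.3355, 0.1122]
orientation: [[-1.0, 0.025, 0.008], [0.025, 1.0, -0.003], [-0.008, -0.003, -1.0]]
force: [-1.4, 1.5, 3.5]
gripper_width: 0.0283
```

Contact: Fz went from -2.2 to +3.5 N. Releasing.

apply_moves(
  plan=[
    [[0, 0, 0, 0, 0, 0, 0.55], [0, 0, 0, 0, 0, 0, 0.4], [0, 0, 0, 0, 0, 0, 0.2], [0, 0, 0, 0, 0, 0, 0]],
  ],
)

```text
time: 7.2
eef_pos: [0.601, -0.3361, 0.1138]
orientation: [[-1.0, 0.025, 0.01], [0.025, 1.0, -0.005], [-0.011, -0.004, -1.0]]
force: [-0.1, -0.3, 0.5]
gripper_width: 0.0778
```

Run:
```python
from h import *
goto((.598,-.334,.25),Rdown())
D=capture("side");crop(D,"pics/d6.png",185,90,200,150,4)
D=capture("wrist");crop(D,"pics/w6.png",0,0,640,400,1)
```

```text
shift cm [  0.16   0.14 -13.62] rotvec [-0.26  0.61  0.31] t 7.2 pos [ 0.601  -0.3361  0.1138] F [-0.1 -0.3  0.5] w 0.0778 j [-13.  16.   8.   0. -81. -79.]
```

View pics/d6.png

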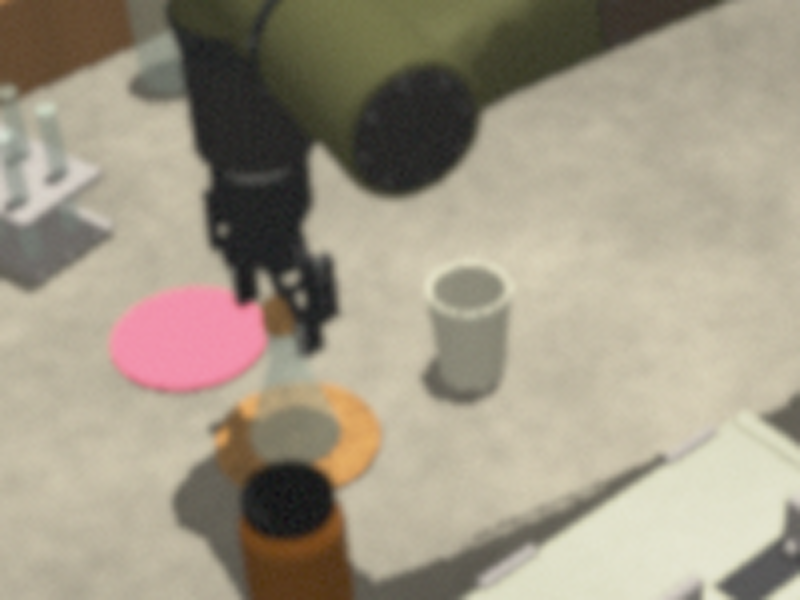

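View pics/w6.png

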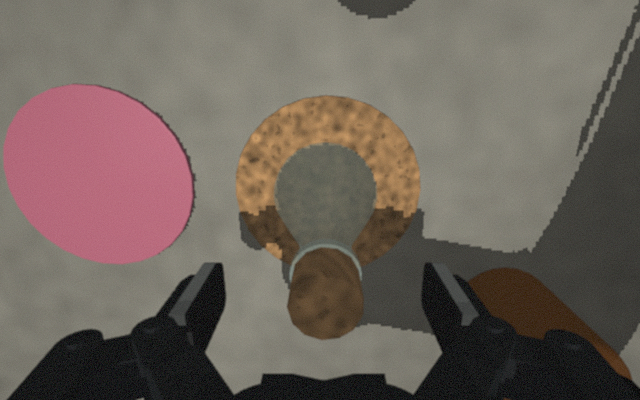

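apply_moves(
  plan=[
    [[0, 0, -2, 0, 0, 0, 0], [0, 0, -4, 0, 0, 0, 0], [0, 0, -4.5, 0, 0, 0, 0], [0, 0, -4.5, 0, 0, 0, 0], [0, 0, -3, 0, 0, 0, 0]],
  ],
)

```text
time: 7.8
eef_pos: [0.5969, -0.3345, 0.2915]
orientation: [[-1.0, 0.026, -0.003], [0.026, 1.0, 0.0], [0.003, 0.0, -1.0]]
force: [0.1, -0.0, 0.5]
gripper_width: 0.0856
```

Run:
```python
from h import *
goto((.475,.115,.26),Rdown())
D=capture("side");crop(D,"pics/d7.png",185,90,200,150,4)
```

```text
shift cm [13.33 44.62  3.2 ] rotvec [ 0.02 -0.15  0.29] t 7.8 pos [ 0.5969 -0.3345  0.2915] F [ 0.1 -0.   0.5] w 0.0856 j [ -13.   17.   27.    0. -101.  -79.]
```

View pics/d7.png

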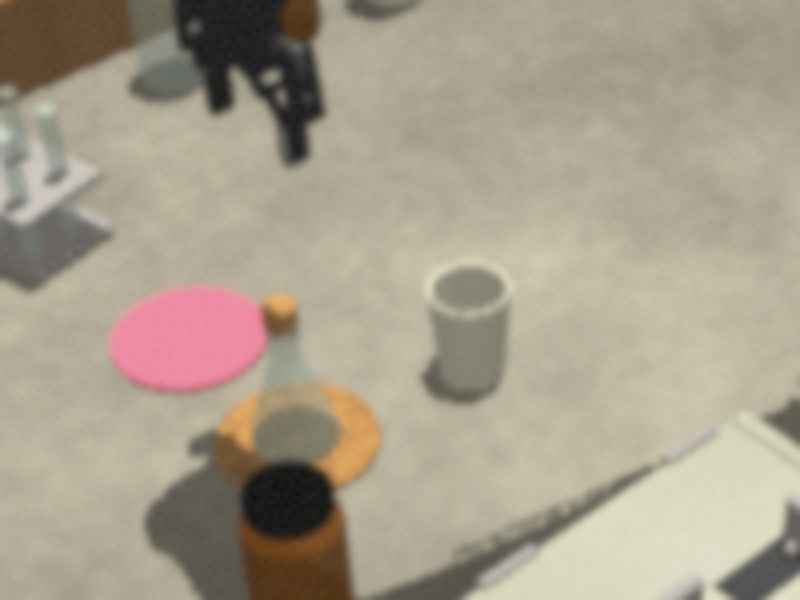

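The flask stands upright on the cork mat. Now the bolt.

apply_moves(
  plan=[
    [[1.3, 4.6, 0, 0, 0, 0, 0], [1.3, 4.6, 0, 0, 0, 0, 0], [1.3, 4.6, 0, 0, 0, 0, 0], [1.3, 4.6, 0, 0, 0, 0, 0], [1.3, 4.6, 0, 0, 0, 0, 0]],
  ],
)

```text
time: 8.35
eef_pos: [0.538, -0.1019, 0.2939]
orientation: [[-0.999, 0.036, 0.002], [0.036, 0.999, -0.003], [-0.002, -0.003, -1.0]]
force: [0.6, 0.4, -0.3]
gripper_width: 0.0855
```

apply_moves(
  plan=[
    [[1.3, 4.6, 0, 0, 0, 0, 0], [1.3, 4.6, 0, 0, 0, 0, 0], [1.3, 4.4, 0, 0, 0, 0, 0], [1.3, 4.2, 0, 0, 0, 0, 0]],
  ],
)

```text
time: 8.75
eef_pos: [0.4888, 0.0846, 0.2935]
orientation: [[-0.999, 0.036, 0.004], [0.036, 0.999, -0.002], [-0.004, -0.002, -1.0]]
force: [1.3, 0.4, 0.0]
gripper_width: 0.0852
```

Run:
```python
from h import *
goto((.487,.115,.24),Rdown())
w=capture("wrist");crop(w,"pics/w8.png",0,0,640,400,1)
import pickle;pickle.dump(w,open("w8.pkl","wb"));goto((.487,.115,.24),Rdown())
```

```text
shift cm [0.32 3.04 5.35] rotvec [-0.11  0.25 -0.31] t 8.75 pos [0.4888 0.0846 0.2935] F [1.3 0.4 0. ] w 0.0852 j [  33.  -13.   -3.    0. -100. -125.]
shift cm [0.18 2.53 5.32] rotvec [ 0.01  0.22 -0.06] t 8.8 pos [0.4878 0.0896 0.2932] F [1.5 1.6 0.1] w 0.0854 j [  34.  -13.   -3.    0. -100. -126.]
```

View pics/w8.png

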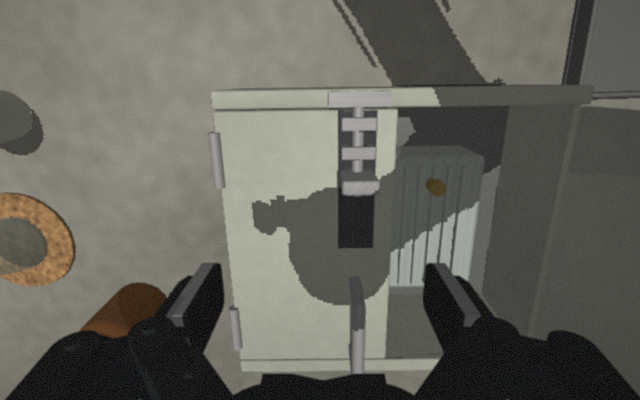

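Run:
```python
from h import *
import pickle;w=pickle.load(open("w8.pkl","rb"))
crop(w,"pics/w8c.png",300,80,160,120,5)
for z,n,p in [(.172,"plate top",(361,181)),(.13,"leaf FR",(216,108)),(.13,"leaf BR",(242,360)),(.181,"h0",(356,285)),(.181,"h1",(357,370)),(.15,"keep",(363,99))]:print(n,plane(w,*p,z).round(4))
```

```text
plate top [0.4827 0.1142 0.172 ]
leaf FR [ 0.4255 -0.0051  0.13  ]
leaf BR [ 0.6932 -0.0121  0.13  ]
h0 [0.5707 0.109  0.181 ]
h1 [0.6607 0.1093 0.181 ]
keep [0.4217 0.1181 0.15  ]
```

View pics/w8c.png

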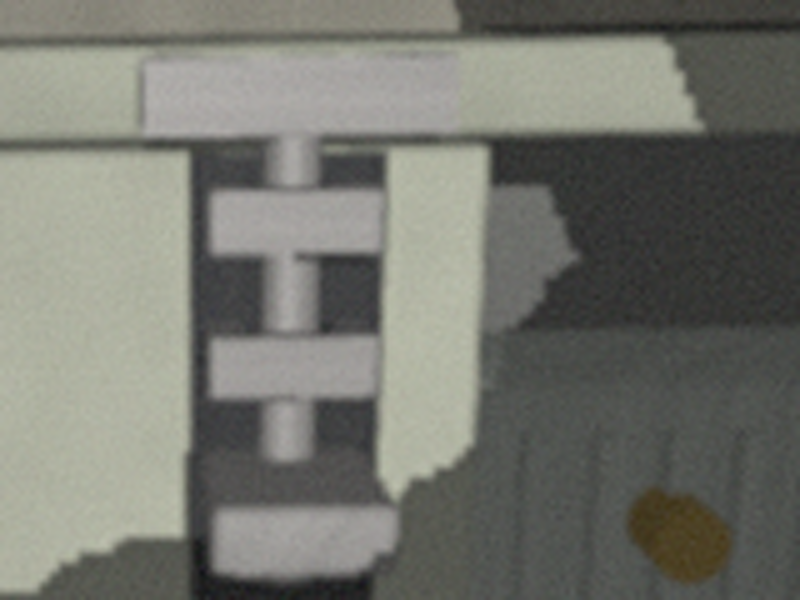

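apply_moves(
  plan=[
    [[0.1, 2.1, 2, 0, 0, 0, 0], [0, 0.3, 3, 0, 0, 0, 0], [0, 0, 0.5, 0, 0, 0, 0]],
  ],
)

```text
time: 9.1
eef_pos: [0.487, 0.1182, 0.2386]
orientation: [[-1.0, 0.025, 0.008], [0.025, 1.0, 0.003], [-0.008, 0.003, -1.0]]
force: [0.4, -1.2, -0.8]
gripper_width: 0.0854
```

Run:
```python
from h import *
goto((.488,.114,.143),Rdown())
```

```text
shift cm [-0.04 -0.44  9.56] rotvec [0.17 0.44 0.33] t 9.1 pos [0.487  0.1182 0.2386] F [ 0.4 -1.2 -0.8] w 0.0854 j [  37.  -13.   -9.    0.  -94. -128.]
```

apply_moves(
  plan=[
    [[0, -0.4, 2, 0, 0, 0, 0], [0, 0, 3, 0, 0, 0, 0], [0, 0, 3, 0, 0, 0, 0], [0, 0, 1, 0, 0, 0, 0]],
  ],
)

```text
time: 9.5
eef_pos: [0.4897, 0.113, 0.151]
orientation: [[-1.0, 0.026, 0.014], [0.026, 1.0, 0.004], [-0.014, 0.004, -1.0]]
force: [-0.1, -0.3, -0.2]
gripper_width: 0.0855
```

Run:
```python
from h import *
goto((.488,.114,.143),Rdown())
S=capture("scene");crop(S,"pics/s9.png",295,65,160,120,5)
S=capture("side");crop(S,"pics/d9.png",285,170,200,150,4)
```

```text
shift cm [0.18 0.1  0.8 ] rotvec [0.25 0.82 0.26] t 9.5 pos [0.4897 0.113  0.151 ] F [-0.1 -0.3 -0.2] w 0.0855 j [  36.  -13.  -18.    0.  -84. -128.]
```

View pics/d9.png

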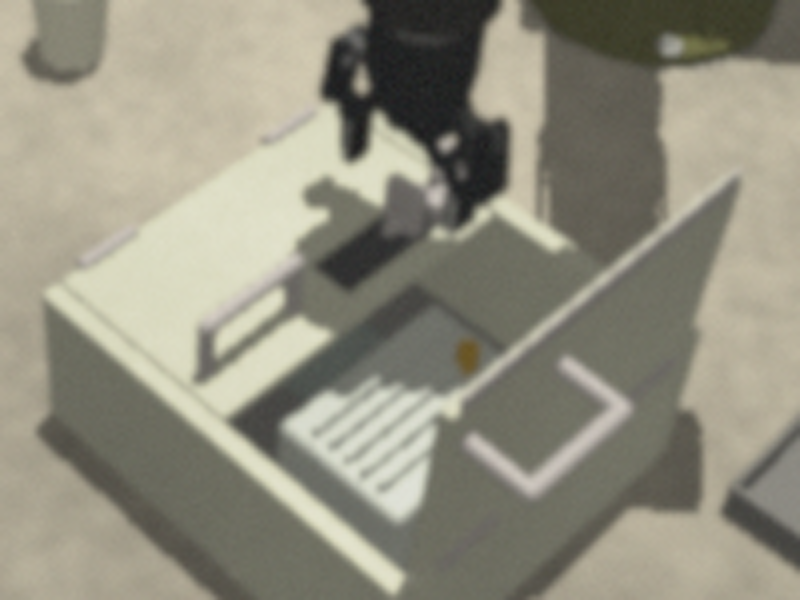

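apply_moves(
  plan=[
    [[0, 0, 0.5, 0, 0, 0, 0.3], [0, 0, 0.2, 0, 0, 0, 0.45], [0, 0, 0, 0, 0, 0, 0.6], [0, 0, 0, 0, 0, 0, 0.9], [0, 0, 0, 0, 0, 0, 0.9]],
  ],
  newtons=40,
)

```text
time: 10.1
eef_pos: [0.493, 0.1141, 0.1519]
orientation: [[-0.999, 0.026, 0.024], [0.026, 1.0, 0.008], [-0.024, 0.009, -1.0]]
force: [1.0, -0.9, -3.7]
gripper_width: 0.0287
```

Run:
```python
from h import *
goto((.488,.114,.143),Rdown())
S=capture("side");crop(S,"pics/d10.png",285,170,200,150,4)
```

```text
shift cm [ 0.53 -0.03  0.87] rotvec [0.5  1.37 0.26] t 10.1 pos [0.493  0.1141 0.1519] F [ 1.  -0.9 -3.7] w 0.0287 j [  36.  -13.  -18.    0.  -84. -128.]
```

View pics/d10.png

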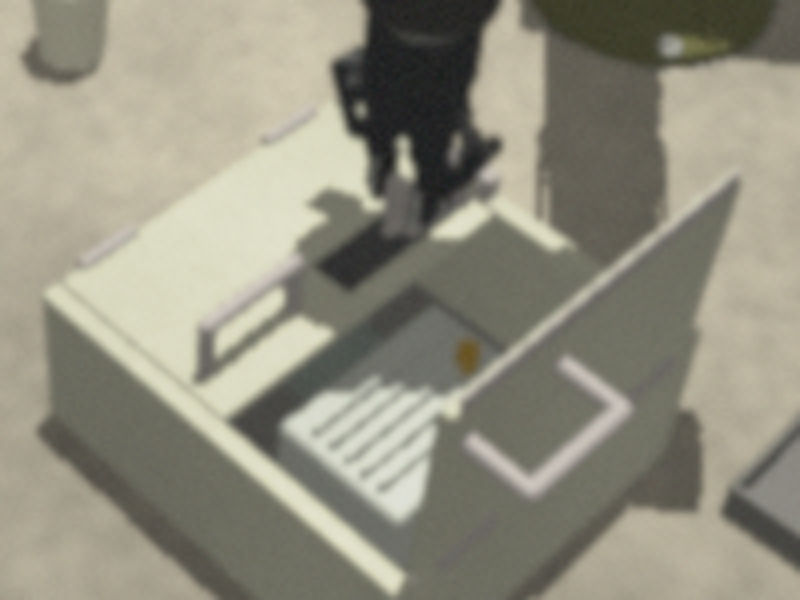

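apply_moves(
  plan=[
    [[-0.6, 0, 0.2, 0.3, 0.6, 0, 0.9], [-0.8, 0, 0, 0, 0, 0, 0.9], [-0.8, 0, 0, 0, 0, 0, 0.9], [-0.8, 0, 0, 0, 0, 0, 0.9], [-0.8, 0, 0, 0, 0, 0, 0.9]],
  ],
)

```text
time: 10.65
eef_pos: [0.5317, 0.1131, 0.1514]
orientation: [[-1.0, 0.024, 0.009], [0.025, 1.0, 0.002], [-0.009, 0.002, -1.0]]
force: [-39.9, 7.3, 20.6]
gripper_width: 0.0289
```

Run:
```python
from h import *
goto((.525,.114,.143),Rdown())
S=capture("side");crop(S,"pics/d11.png",285,170,200,150,4)
```

```text
shift cm [0.68 0.07 0.84] rotvec [0.13 0.52 0.35] t 10.65 pos [0.5317 0.1131 0.1514] F [-39.9   7.3  20.6] w 0.0289 j [  33.   -7.  -12.    0.  -84. -125.]
```

View pics/d11.png

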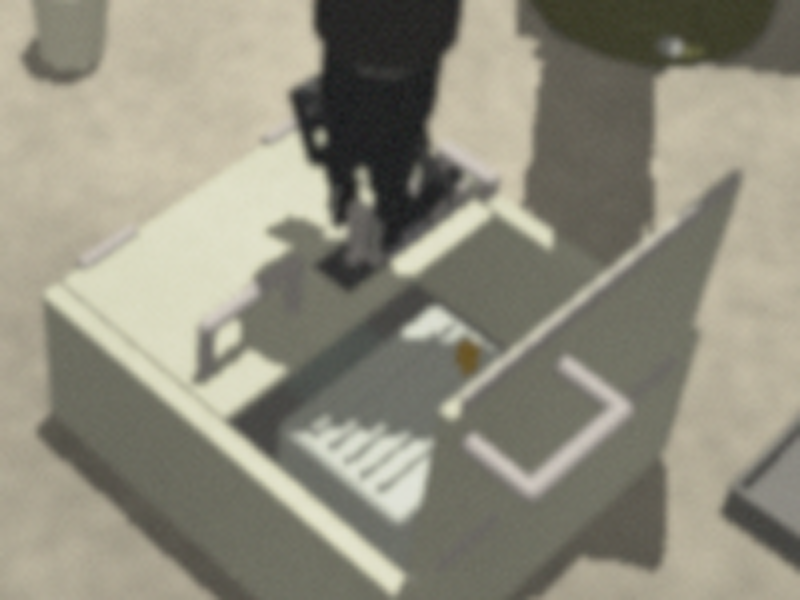

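At the stop (38.7 mm of travel, force up). I'll relax, release and rise.

apply_moves(
  plan=[
    [[0.3, 0, 0, 0, 0, 0, 0.5], [0, 0, 0, 0, 0, 0, 0.2], [0, 0, -1, 0, 0, 0, 0], [0, 0, -4, 0, 0, 0, 0], [0, 0, -4, 0, 0, 0, 0]],
  ],
)

```text
time: 11.2
eef_pos: [0.5275, 0.1118, 0.2386]
orientation: [[-1.0, 0.026, -0.002], [0.026, 1.0, -0.004], [0.002, -0.004, -1.0]]
force: [1.2, 0.5, 0.5]
gripper_width: 0.0853
```

Run:
```python
from h import *
goto((.637,.1135,.23),Rdown())
w=capture("wrist");crop(w,"pics/w12.png",0,0,640,400,1)
import pickle;pickle.dump(w,open("w12.pkl","wb"));goto((.637,.1135,.23),Rdown())
S=capture("scene");crop(S,"pics/s12.png",295,65,160,120,5)
```

```text
shift cm [-10.94   0.46   0.83] rotvec [-0.21 -0.14  0.28] t 11.2 pos [0.5275 0.1118 0.2386] F [1.2 0.5 0.5] w 0.0853 j [  33.   -7.   -3.    0.  -94. -125.]
shift cm [-10.72   0.46   1.74] rotvec [-0.06  0.44  0.27] t 11.25 pos [0.5296 0.1117 0.2466] F [-2.3 -0.5  6.2] w 0.0856 j [  33.   -7.   -3.    0.  -94. -125.]
```

View pics/w12.png

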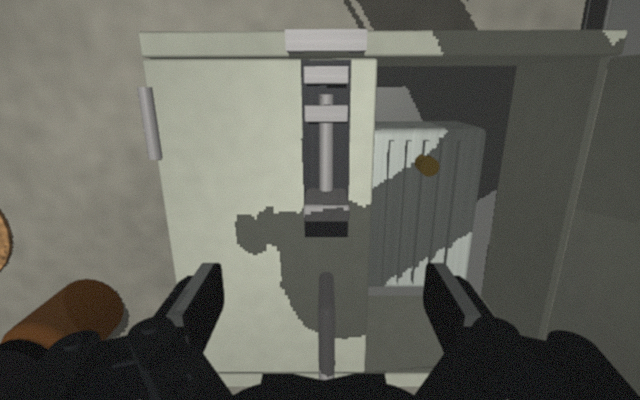

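View pics/s12.png

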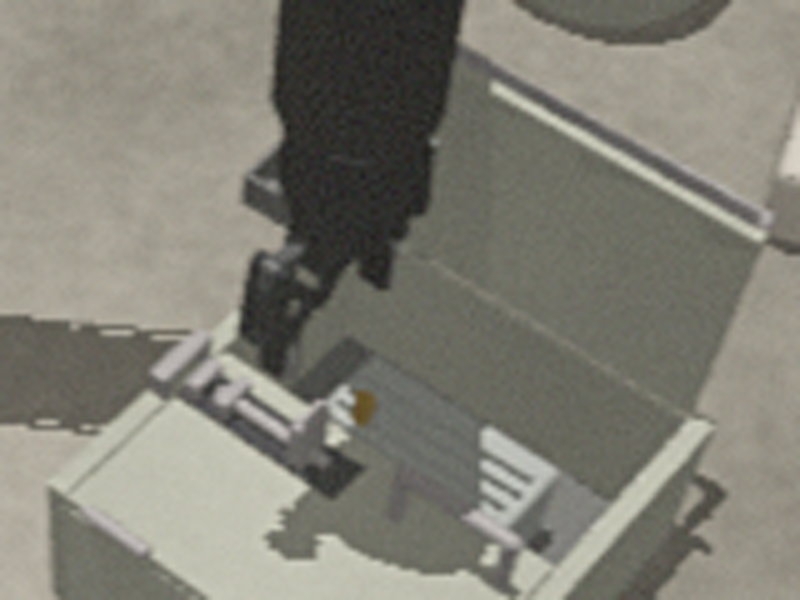

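apply_moves(
  plan=[
    [[-4, 0, 0.3, 0, 0, 0, 0], [-4, 0, 0.3, 0, 0, 0, 0], [-1.8, 0, 0, 0, 0, 0, 0], [0, 0, 0, 0, 0, 0, 0]],
  ],
)

```text
time: 11.7
eef_pos: [0.6328, 0.109, 0.2441]
orientation: [[-1.0, 0.025, 0.017], [0.025, 1.0, 0.003], [-0.017, 0.003, -1.0]]
force: [-0.0, 0.2, 0.0]
gripper_width: 0.0855
```

Run:
```python
from h import *
goto((.632,.111,.156),Rdown())
w=capture("wrist");crop(w,"pics/w13.png",0,0,640,400,1)
S=capture("side");crop(S,"pics/d13.png",285,170,200,150,4)
```

```text
shift cm [0.24 0.17 8.81] rotvec [0.18 0.98 0.31] t 11.7 pos [0.6328 0.109  0.2441] F [-0.   0.2  0. ] w 0.0855 j [  28.    8.   12.    0.  -93. -119.]
```

View pics/w13.png

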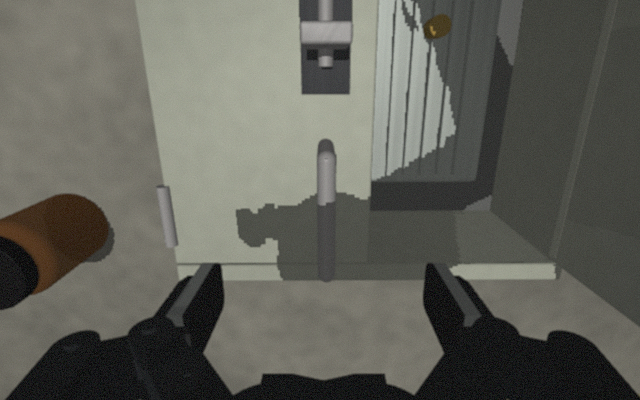

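View pics/d13.png

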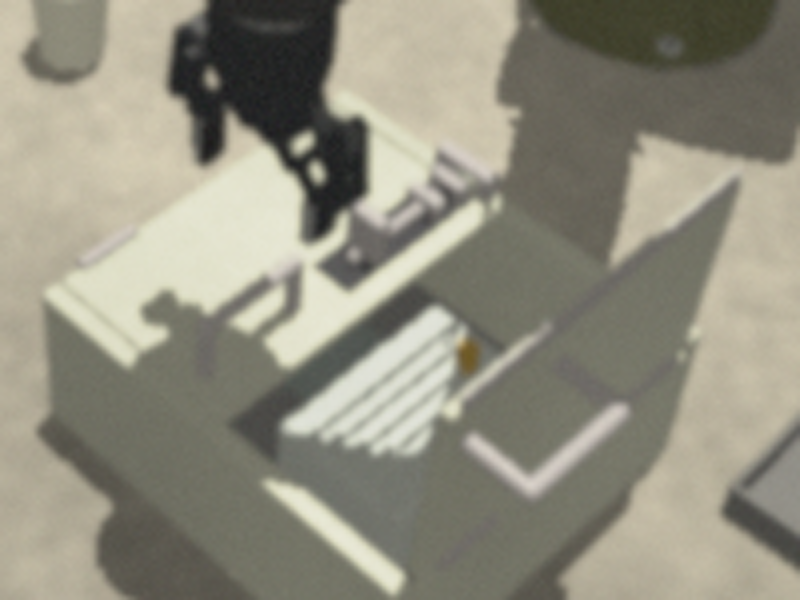

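apply_moves(
  plan=[
    [[0.2, 0.2, 2.5, 0, 1, 0.3, 0], [0, 0, 3, 0, 0, 0, 0], [0, 0, 2, 0, 0, 0, 0], [0, 0, 0.8, 0, 0, 0, 0]],
  ],
)

```text
time: 12.2
eef_pos: [0.6296, 0.1121, 0.1648]
orientation: [[-1.0, 0.029, 0.008], [0.029, 1.0, 0.007], [-0.008, 0.007, -1.0]]
force: [-0.5, 0.1, -0.2]
gripper_width: 0.0855
```

Run:
```python
from h import *
goto((.632,.111,.156),Rdown())
S=capture("side");crop(S,"pics/d14.png",285,170,200,150,4)
```

```text
shift cm [-0.24 -0.11  0.88] rotvec [0.39 0.47 0.1 ] t 12.2 pos [0.6296 0.1121 0.1648] F [-0.5  0.1 -0.2] w 0.0855 j [  28.    8.    4.   -0.  -85. -120.]
```

View pics/d14.png

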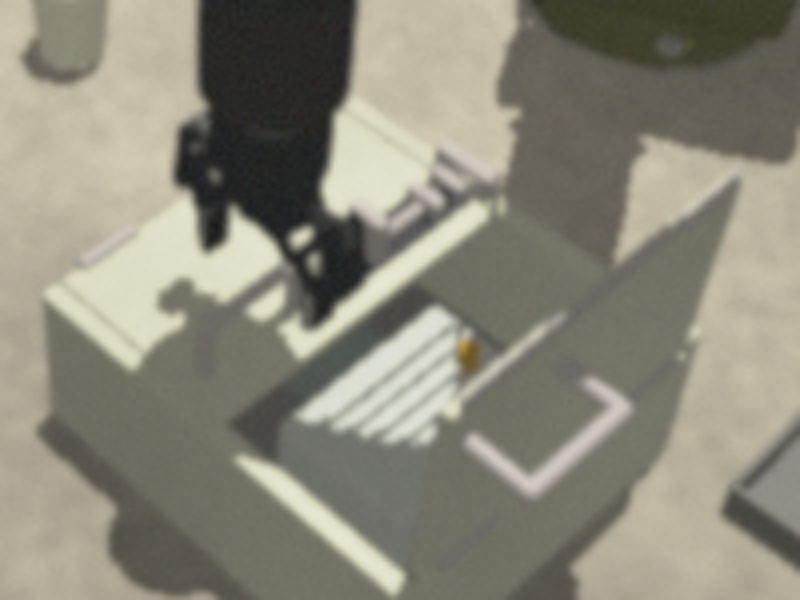

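apply_moves(
  plan=[
    [[-0.2, -0.1, 1, 0, 0, 0, 0.2], [0, 0, 0.3, 0, 0, 0, 0.5], [0, 0, 0, 0, 0, 0, 0.8], [0, 0, 0, 0, 0, 0, 1], [0, 0, 0, 0, 0, 0, 1]],
  ],
  newtons=40,
)

```text
time: 12.75
eef_pos: [0.6327, 0.1115, 0.1554]
orientation: [[-1.0, 0.028, 0.014], [0.028, 1.0, 0.008], [-0.014, 0.008, -1.0]]
force: [-0.1, -1.0, -0.1]
gripper_width: 0.0123
```

apply_moves(
  plan=[
    [[0, 0, 0, 0, 0, 0, 1], [0, 0, 0, 0, 0, 0, 1]],
  ],
)

```text
time: 12.95
eef_pos: [0.6327, 0.1112, 0.1555]
orientation: [[-1.0, 0.028, 0.014], [0.028, 1.0, 0.008], [-0.014, 0.008, -1.0]]
force: [-0.4, -0.1, -1.9]
gripper_width: 0.0104
```

Run:
```python
from h import *
goto((.632,.111,.156),Rdown())
S=capture("side");crop(S,"pics/d15.png",285,170,200,150,4)
```

```text
shift cm [ 0.07 -0.02 -0.05] rotvec [0.47 0.78 0.14] t 12.95 pos [0.6327 0.1112 0.1555] F [-0.4 -0.1 -1.9] w 0.0104 j [  28.    8.    3.   -0.  -84. -119.]
```

View pics/d15.png

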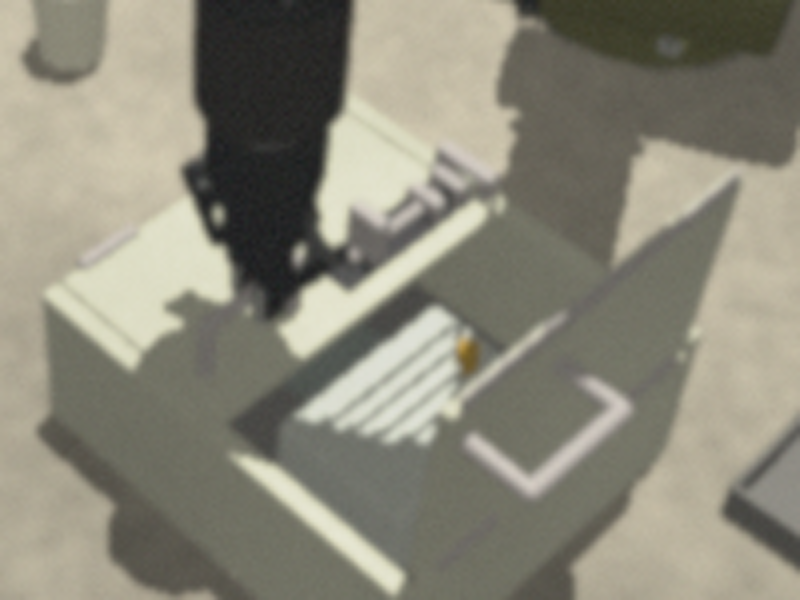

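```bash
cat >> h.py <<'E'
def leafT(th,phi=None,hy=-.0138,x=.6327):
    if phi is None: phi=th
    from scipy.spatial.transform import Rotation as Ro
    a=np.radians(YAW);hx=np.array([np.cos(a),np.sin(a),0])
    c=Ro.from_rotvec(np.radians(th)*hx).as_matrix()@(Ro.from_euler('z',YAW,degrees=True).as_matrix()@np.array([0,.125,.045]))
    R=Ro.from_rotvec(np.radians(phi)*hx).as_matrix()@Rdown()
    H=np.array([x-.125*.0305,hy,.13])
    return H+c+.019*R[:,2],R
def est(hy=-.0138):
    st=state();b=st["eef_pos"]-.019*st["orientation"][:,2]
    d=b-np.array([0,hy,.13]);print("leaf est",round(np.degrees(np.arctan2(d[2],d[1])-np.arctan2(.045,.125)),1),"rad",np.hypot(d[1],d[2]).round(4),"should .1329; tool tilt",np.degrees(np.arctan2(st["orientation"][1,2],-st["orientation"][2,2])).round(1))
E
python3 -c "
from h import *
for t in (0,5,15): print(t,end=' ');goto(*leafT(t))
est()"
```

```text
0 shift cm [-0.   -0.01 -0.05] rotvec [0.47 0.78 0.14] t 13.0 pos [0.6327 0.1112 0.1555] F [-0.2 -1.  -1.7] w 0.0108 j [  28.    8.    3.   -0.  -84. -119.]
5 shift cm [-0.02 -0.27 -1.13] rotvec [-4.53  0.78  0.17] t 13.0 pos [0.6327 0.1112 0.1555] F [-0.2 -1.  -1.7] w 0.0108 j [  28.    8.    3.   -0.  -84. -119.]
15 shift cm [-0.04 -1.08 -3.2 ] rotvec [-14.53   0.76   0.24] t 13.0 pos [0.6327 0.1112 0.1555] F [-0.2 -1.  -1.7] w 0.0108 j [  28.    8.    3.   -0.  -84. -119.]
leaf est -0.2 rad 0.1326 should .1329; tool tilt 0.4
```

apply_moves(
  plan=[
    [[0, -0.1, -0.6, -3, 0, 0, 1], [0, -0.3, -1.1, -5, 0, 0, 1], [0, -0.3, -1.1, -5, 0, 0, 1]],
  ],
)

```text
time: 13.3
eef_pos: [0.6325, 0.1056, 0.1778]
orientation: [[-1.0, 0.02, 0.017], [0.023, 0.971, 0.238], [-0.012, 0.238, -0.971]]
force: [1.4, 0.3, -5.1]
gripper_width: 0.0105
```

```bash
python3 -c "
from h import *
est()
for t in (20,30): print(t,end=' ');goto(*leafT(t))
S=capture('side');crop(S,'pics/d16.png',285,170,200,150,4)
"
```

```text
leaf est 10.2 rad 0.1326 should .1329; tool tilt 13.7
20 shift cm [-0.02 -0.6  -2.14] rotvec [-6.23  0.52  0.59] t 13.3 pos [0.6325 0.1056 0.1778] F [ 1.4  0.3 -5.1] w 0.0105 j [  20.    6.    7.  -13.  -85. -111.]
30 shift cm [-0.03 -1.46 -4.19] rotvec [-16.23   0.46   0.63] t 13.3 pos [0.6325 0.1056 0.1778] F [ 1.4  0.3 -5.1] w 0.0105 j [  20.    6.    7.  -13.  -85. -111.]
```

View pics/d16.png

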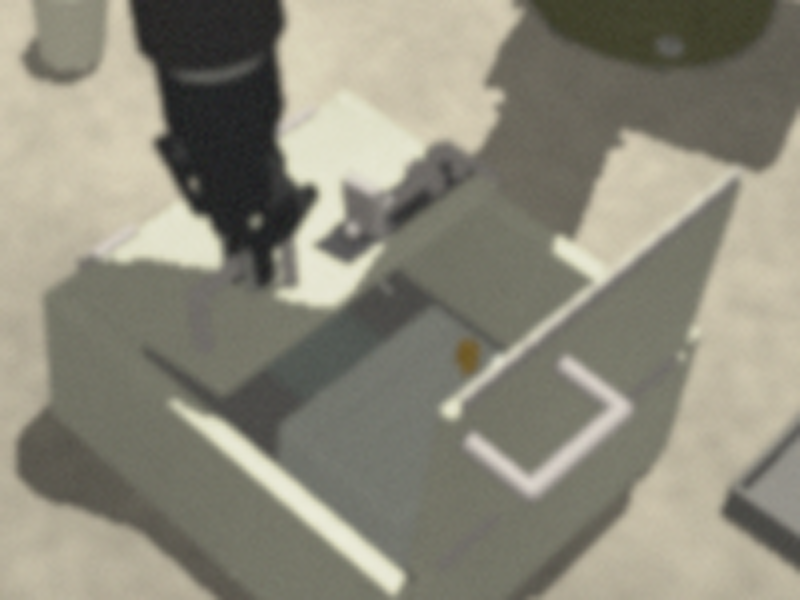

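apply_moves(
  plan=[
    [[0, -0.3, -1.25, -5, 0, 0.1, 1], [0, -0.3, -1.25, -5, 0, 0.1, 1], [0, -0.3, -1.25, -5, 0, 0.1, 1], [0, -0.3, -1.25, -5, 0, 0.1, 1]],
  ],
)

```text
time: 13.75
eef_pos: [0.6318, 0.0798, 0.2183]
orientation: [[-1.0, 0.019, 0.022], [0.028, 0.822, 0.569], [-0.008, 0.569, -0.822]]
force: [2.4, 2.5, -8.1]
gripper_width: 0.0104
```

```bash
python3 -c "
from h import *
est()
for t in (30,35,40,50): print(t,end=' ');goto(*leafT(t))
"
```

```text
leaf est 31.6 rad 0.1328 should .1329; tool tilt 34.7
30 shift cm [ 0.   -0.05  0.36] rotvec [4.7  0.29 0.34] t 13.75 pos [0.6318 0.0798 0.2183] F [ 2.4  2.5 -8.1] w 0.0104 j [  4.   8.  14. -34. -92. -98.]
35 shift cm [-0.   -0.24 -0.74] rotvec [-0.3   0.28  0.35] t 13.75 pos [0.6318 0.0798 0.2183] F [ 2.4  2.5 -8.1] w 0.0104 j [  4.   8.  14. -34. -92. -98.]
40 shift cm [-0.   -0.52 -1.82] rotvec [-5.3   0.26  0.37] t 13.75 pos [0.6318 0.0798 0.2183] F [ 2.4  2.5 -8.1] w 0.0104 j [  4.   8.  14. -34. -92. -98.]
50 shift cm [-0.01 -1.35 -3.88] rotvec [-15.3    0.23   0.39] t 13.75 pos [0.6318 0.0798 0.2183] F [ 2.4  2.5 -8.1] w 0.0104 j [  4.   8.  14. -34. -92. -98.]
```

Tracking well, so I continue.

apply_moves(
  plan=[
    [[0, -0.3, -1.3, -4.5, 0, 0.1, 1], [0, -0.3, -1.25, -4.5, 0, 0.1, 1], [0, -0.3, -1.25, -4.5, 0, 0.1, 1], [0, -0.3, -1.25, -4.5, 0, 0.1, 1]],
  ],
)

```text
time: 14.15
eef_pos: [0.6308, 0.0417, 0.2454]
orientation: [[-1.0, 0.02, 0.023], [0.03, 0.594, 0.804], [0.002, 0.804, -0.595]]
force: [2.1, 6.2, -8.5]
gripper_width: 0.0105
```

```bash
python3 -c "
from h import *
est()
for t in (55,60,70): print(t,end=' ');goto(*leafT(t))
S=capture('side');crop(S,'pics/d17.png',240,120,200,150,4)
"
```

```text
leaf est 52.6 rad 0.1329 should .1329; tool tilt 53.5
55 shift cm [ 0.03 -0.15 -0.52] rotvec [-1.48 -0.07 -0.1 ] t 14.15 pos [0.6308 0.0417 0.2454] F [ 2.1  6.2 -8.5] w 0.0105 j [ -11.   13.   20.  -54. -101.  -90.]
60 shift cm [ 0.03 -0.45 -1.6 ] rotvec [-6.48 -0.07 -0.1 ] t 14.15 pos [0.6308 0.0417 0.2454] F [ 2.1  6.2 -8.5] w 0.0105 j [ -11.   13.   20.  -54. -101.  -90.]
70 shift cm [ 0.03 -1.33 -3.64] rotvec [-16.48  -0.06  -0.1 ] t 14.15 pos [0.6308 0.0417 0.2454] F [ 2.1  6.2 -8.5] w 0.0105 j [ -11.   13.   20.  -54. -101.  -90.]
```

View pics/d17.png

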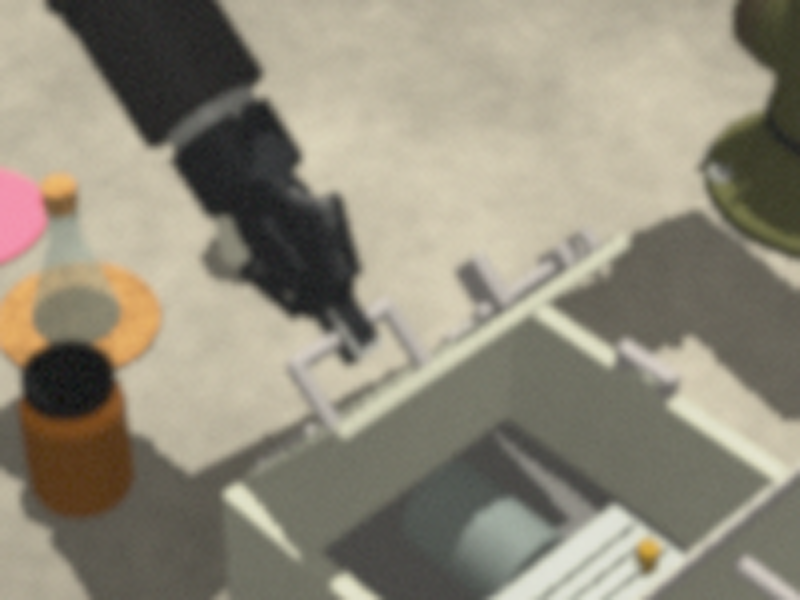

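```bash
python3 -c "
from h import *
for t,p in ((58,56),(64,58),(70,60)): print(t,end=' ');goto(*leafT(t,p))
"
```

```text
58 shift cm [ 0.02 -0.33 -1.01] rotvec [-2.12 -0.03 -0.18] t 14.2 pos [0.6308 0.0401 0.2459] F [-2.5  6.4  4.1] w 0.0102 j [ -11.   13.   20.  -54. -102.  -90.]
64 shift cm [ 0.02 -0.89 -2.26] rotvec [-4.12 -0.02 -0.18] t 14.2 pos [0.6308 0.0401 0.2459] F [-2.5  6.4  4.1] w 0.0102 j [ -11.   13.   20.  -54. -102.  -90.]
70 shift cm [ 0.02 -1.58 -3.43] rotvec [-6.12 -0.02 -0.18] t 14.2 pos [0.6308 0.0401 0.2459] F [-2.5  6.4  4.1] w 0.0102 j [ -11.   13.   20.  -54. -102.  -90.]
```

apply_moves(
  plan=[
    [[0, -0.4, -1.1, -2, 0, 0, 1], [0, -0.6, -1.25, -2, 0, 0, 1], [0, -0.7, -1.2, -2, 0, 0, 1]],
  ],
)

```text
time: 14.5
eef_pos: [0.6299, 0.0067, 0.2537]
orientation: [[-1.0, 0.015, 0.021], [0.025, 0.494, 0.869], [0.002, 0.869, -0.494]]
force: [0.2, 7.9, 4.1]
gripper_width: 0.0104
```

```bash
python3 -c "
from h import *
est()
for t,p in ((70,60),(76,61),(82,62),(88,63),(92,63)): print(t,end=' ');goto(*leafT(t,p))
"
```

```text
leaf est 68.5 rad 0.1332 should .1329; tool tilt 60.4
70 shift cm [ 0.04 -0.21 -0.3 ] rotvec [ 0.37 -0.34  0.03] t 14.5 pos [0.6299 0.0067 0.2537] F [0.2 7.9 4.1] w 0.0104 j [ -17.   17.   23.  -61. -107.  -88.]
76 shift cm [ 0.05 -0.93 -1.47] rotvec [-0.63 -0.34  0.03] t 14.5 pos [0.6299 0.0067 0.2537] F [0.2 7.9 4.1] w 0.0104 j [ -17.   17.   23.  -61. -107.  -88.]
82 shift cm [ 0.06 -1.76 -2.56] rotvec [-1.63 -0.34  0.03] t 14.5 pos [0.6299 0.0067 0.2537] F [0.2 7.9 4.1] w 0.0104 j [ -17.   17.   23.  -61. -107.  -88.]
88 shift cm [ 0.06 -2.7  -3.56] rotvec [-2.63 -0.34  0.02] t 14.5 pos [0.6299 0.0067 0.2537] F [0.2 7.9 4.1] w 0.0104 j [ -17.   17.   23.  -61. -107.  -88.]
92 shift cm [ 0.07 -3.4  -4.16] rotvec [-2.63 -0.34  0.02] t 14.5 pos [0.6299 0.0067 0.2537] F [0.2 7.9 4.1] w 0.0104 j [ -17.   17.   23.  -61. -107.  -88.]
```

apply_moves(
  plan=[
    [[0, -0.8, -1.3, -1, 0, 0, 1], [0, -0.9, -1.2, -1, 0, 0, 1], [0, -0.9, -1.0, -1, 0, 0, 1]],
  ],
)

```text
time: 14.8
eef_pos: [0.629, -0.0321, 0.251]
orientation: [[-1.0, 0.008, 0.015], [0.017, 0.443, 0.896], [0.001, 0.896, -0.443]]
force: [-0.2, 6.1, 2.9]
gripper_width: 0.0105
```

```bash
python3 -c "
from h import *
est()
for t,p in ((88,63),(91,63),(93,63)): print(t,end=' ');goto(*leafT(t,p))
S=capture('side');crop(S,'pics/d18.png',240,120,200,150,4)
S=capture('scene');crop(S,'pics/s18.png',200,65,240,180,3)
"
```

```text
leaf est 85.5 rad 0.1342 should .1329; tool tilt 63.7
88 shift cm [ 0.07 -0.52 -0.34] rotvec [ 0.7  -0.7   0.32] t 14.8 pos [ 0.629  -0.0321  0.251 ] F [-0.2  6.1  2.9] w 0.0105 j [ -22.   21.   26.  -64. -111.  -86.]
91 shift cm [ 0.08 -1.02 -0.83] rotvec [ 0.7  -0.7   0.32] t 14.8 pos [ 0.629  -0.0321  0.251 ] F [-0.2  6.1  2.9] w 0.0105 j [ -22.   21.   26.  -64. -111.  -86.]
93 shift cm [ 0.09 -1.36 -1.14] rotvec [ 0.7  -0.7   0.32] t 14.8 pos [ 0.629  -0.0321  0.251 ] F [-0.2  6.1  2.9] w 0.0105 j [ -22.   21.   26.  -64. -111.  -86.]
```

View pics/d18.png

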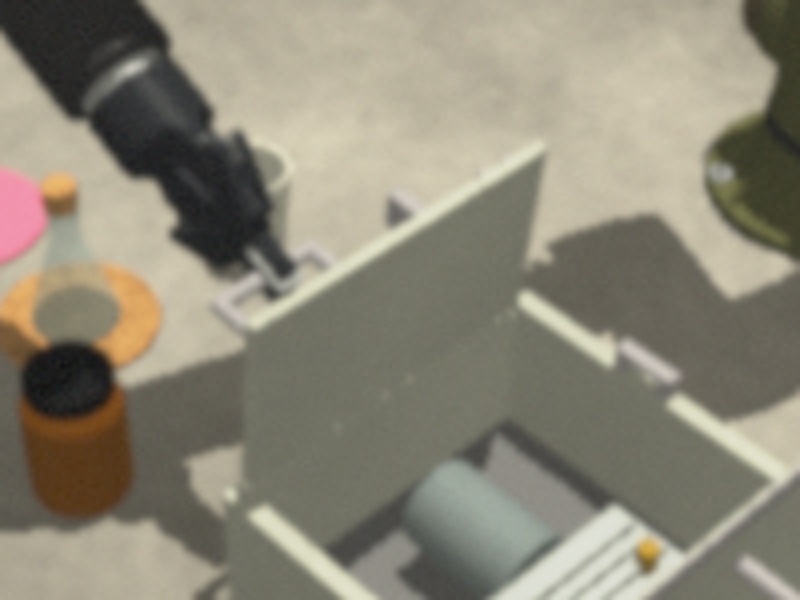

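View pics/s18.png

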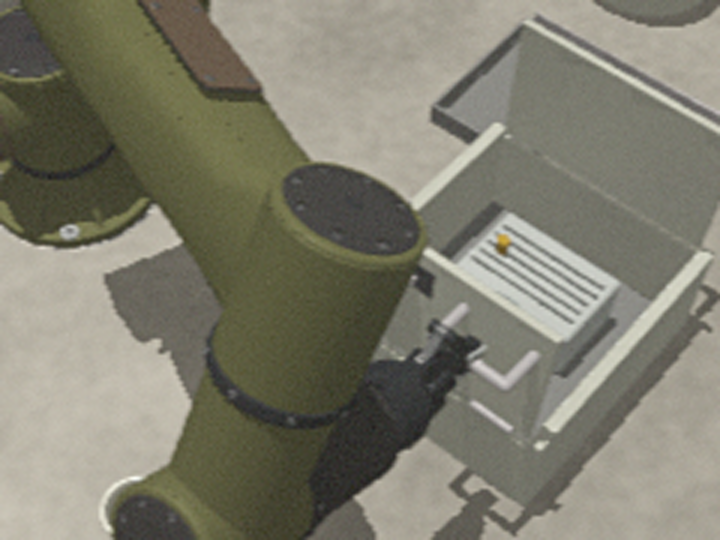

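apply_moves(
  plan=[
    [[0, -0.8, -0.5, 0, 0, 0, 1], [0, -0.3, -0.3, 0, 0, 0, 1], [0, 0, 0, 0, 0, 0, 1]],
  ],
)

```text
time: 15.2
eef_pos: [0.6287, -0.0447, 0.2475]
orientation: [[-1.0, 0.006, 0.014], [0.015, 0.447, 0.895], [-0.001, 0.895, -0.447]]
force: [-0.8, -2.2, 1.0]
gripper_width: 0.0106
```

```bash
python3 -c "
from h import *
est();goto(*leafT(91,63))
S=capture('side');crop(S,'pics/d19.png',240,120,200,150,4)
"
```

```text
leaf est 91.0 rad 0.1348 should .1329; tool tilt 63.5
shift cm [ 0.07 -0.15  0.14] rotvec [ 0.46 -0.76  0.42] t 15.2 pos [ 0.6287 -0.0447  0.2475] F [-0.8 -2.2  1. ] w 0.0106 j [ -23.   22.   27.  -64. -112.  -85.]
```

View pics/d19.png

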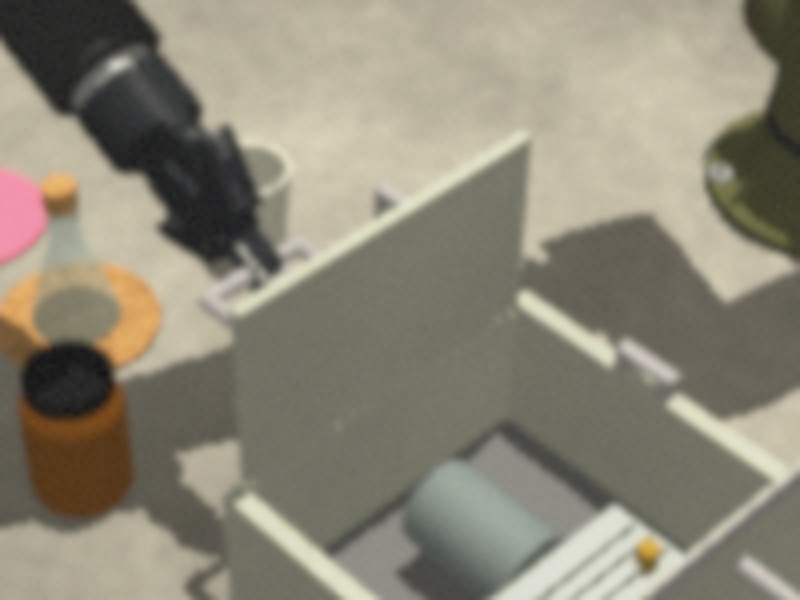

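apply_moves(
  plan=[
    [[0, 0, 0, 0, 0, 0, 0.7], [0, 0, 0, 0, 0, 0, 0.5], [0, 0, 0, 0, 0, 0, 0.4], [0, 0, -1, 0, 0, 0, 0.4]],
  ],
)

```text
time: 15.65
eef_pos: [0.6281, -0.053, 0.2502]
orientation: [[-1.0, 0.01, 0.011], [0.015, 0.449, 0.894], [0.004, 0.894, -0.449]]
force: [0.3, 0.6, -0.5]
gripper_width: 0.0517
```

```bash
python3 -c "
from h import *
est()
S=capture('side');crop(S,'pics/d20.png',240,120,200,150,4)
"
```

```text
leaf est 93.8 rad 0.1404 should .1329; tool tilt 63.3
```

View pics/d20.png

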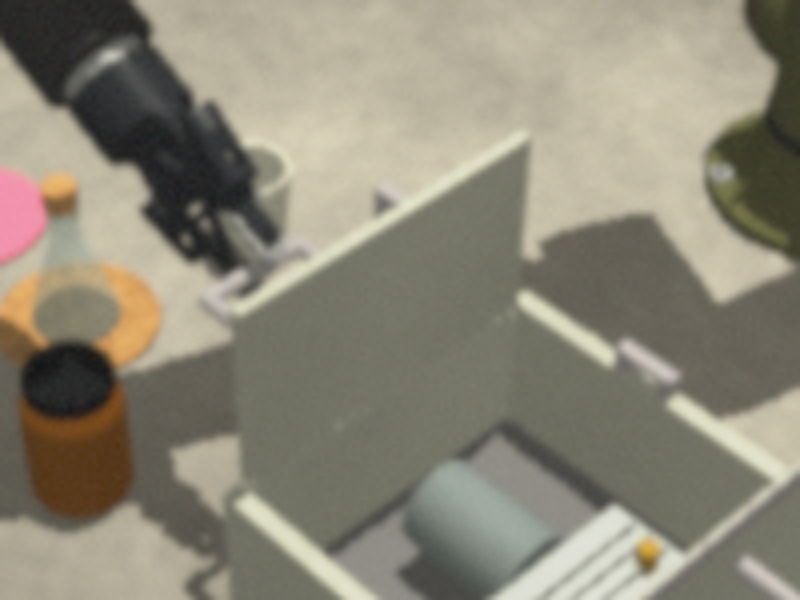

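apply_moves(
  plan=[
    [[0, 0, -1.5, 0, 0, 0, 0.4], [0, 0, -2, 0, 0, 0, 0.4], [0, 0, -2.5, 0, 0, 0, 0.4], [0, 0, -2.5, 0, 0, 0, 0.4]],
  ],
)

```text
time: 16.1
eef_pos: [0.6265, -0.1329, 0.2901]
orientation: [[-1.0, 0.011, 0.01], [0.014, 0.45, 0.893], [0.005, 0.893, -0.45]]
force: [-0.0, 0.5, -0.3]
gripper_width: 0.0512
```

```bash
python3 -c "
from h import *
goto((.55,-.25,.40))
S=capture('side');crop(S,'pics/d21.png',200,100,240,180,3)
"
```

```text
shift cm [  7.53   4.46 -15.49] t 16.1 pos [ 0.6265 -0.1329  0.2901] F [-0.   0.5 -0.3] w 0.0512 j [ -29.   27.   39.  -66. -121.  -88.]
```

View pics/d21.png

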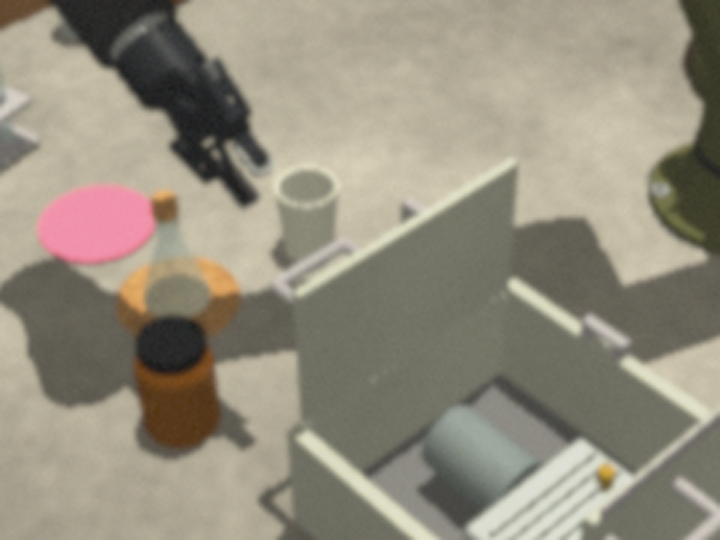

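apply_moves(
  plan=[
    [[0.5, 2.5, -2.5, 0, 0, 0, 0.4], [1.5, 2.5, -2.5, 0, 0, 0, 0.4], [2, 2.5, -2, 0, 0, 0, 0.4], [2, 2, -2, 0, 0, 0, 0.4], [0, 0, 0, 0, 0, 0, 0.4]],
  ],
)

```text
time: 16.65
eef_pos: [0.5637, -0.1782, 0.4196]
orientation: [[-1.0, 0.017, 0.015], [0.022, 0.455, 0.89], [0.008, 0.891, -0.455]]
force: [0.1, 0.2, 0.7]
gripper_width: 0.0513
```

Run:
```python
from h import *
S=capture('side');crop(S,'pics/d22.png',0,0,640,400,1)
C=capture('scene');crop(C,'pics/s22.png',0,0,640,400,1)
import pickle;pickle.dump((C,S),open("c22.pkl","wb"))
crop(C,"pics/s22c.png",295,65,160,120,5);crop(S,"pics/d22c.png",285,130,200,150,4)
goto((0.5,-.3,.4))
```

```text
shift cm [  6.25  -7.09 -10.34] t 16.75 pos [ 0.5652 -0.1771  0.4159] F [ 0.2 -0.4 -0.5] w 0.0511 j [ -37.   24.   48.  -75. -132. -100.]
```

View pics/d22.png

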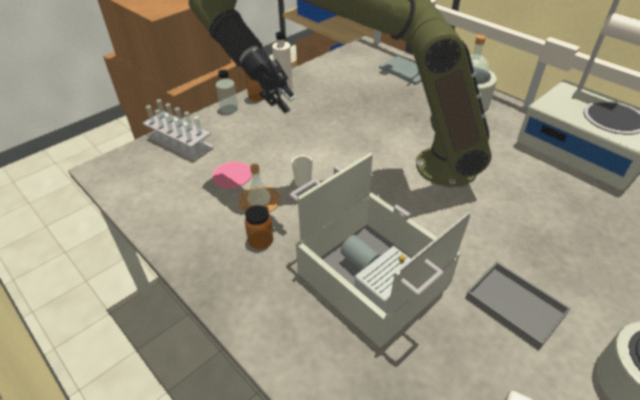

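View pics/s22.png

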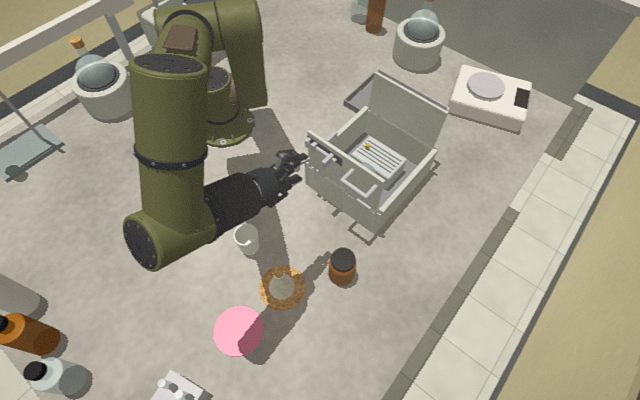

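View pics/d22c.png

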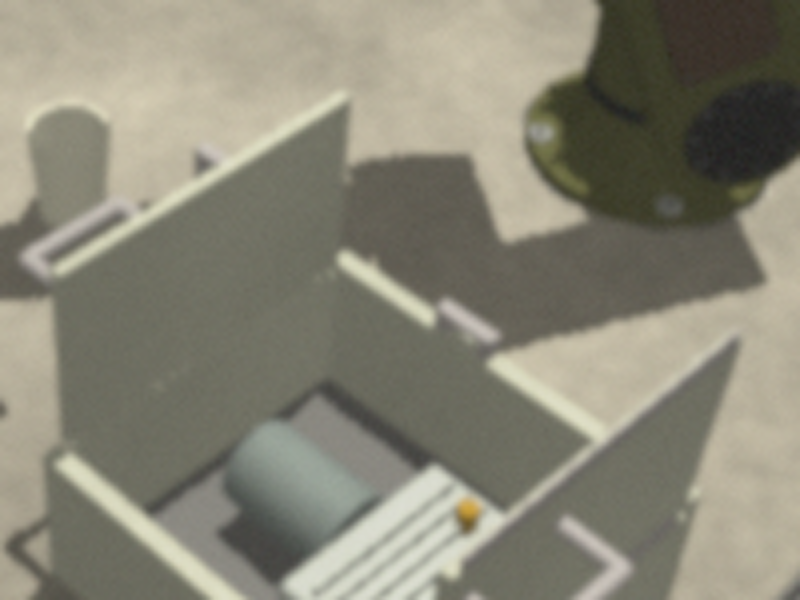

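View pics/s22c.png

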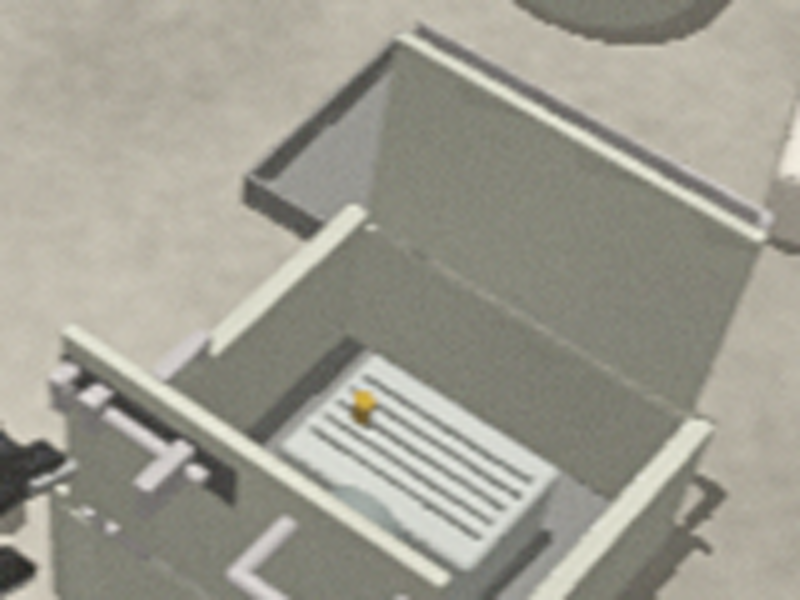

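Run:
```python
from h import *
import pickle
C,S=pickle.load(open("c22.pkl","rb"));C0,S0=pickle.load(open("c0.pkl","rb"))
for a,b in (((447,578),(57,272)),((68,328),(348,95))):
    print(*tri(C,(295+a[0]/5,65+a[1]/5),S,(285+b[0]/4,130+b[1]/4)))
# beaker/jar changes between first and last pictures
for n,c,c0,box in(("scene jar",C,C0,(325,245,36,45)),("side jar",S,S0,(240,202,40,50)),("scene beaker",C,C0,(230,222,32,38)),("side beaker",S,S0,(288,152,28,40))):
    x,y,w,h=box;cut=lambda q:cv2.cvtColor(q["pixels"],cv2.COLOR_RGB2GRAY)[y:y+h,x:x+w].astype(np.float32)
    print(n,cv2.phaseCorrelate(cut(c0),cut(c)))
crop(C,"pics/s23.png",220,200,160,120,5)
```

```text
[ 0.69149316 -0.00842865  0.28729704] [np.float64(0.0012988131524294213), np.float64(0.001298813152429556)]
[ 0.42711544 -0.00312243  0.28483708] [np.float64(0.0017185271636471883), np.float64(0.0017185271636471298)]
scene jar ((0.34684787099151393, 0.41265129072682427), 0.7858031113942464)
side jar ((0.38410740242921193, -0.20895195465204353), 0.6577830295562744)
scene beaker ((-3.4285708607039886, 0.0575324363734353), 0.29483146518468856)
side beaker ((-3.8863892480285642, 2.733872339980717), 0.10210509737332663)
```

View pics/s23.png

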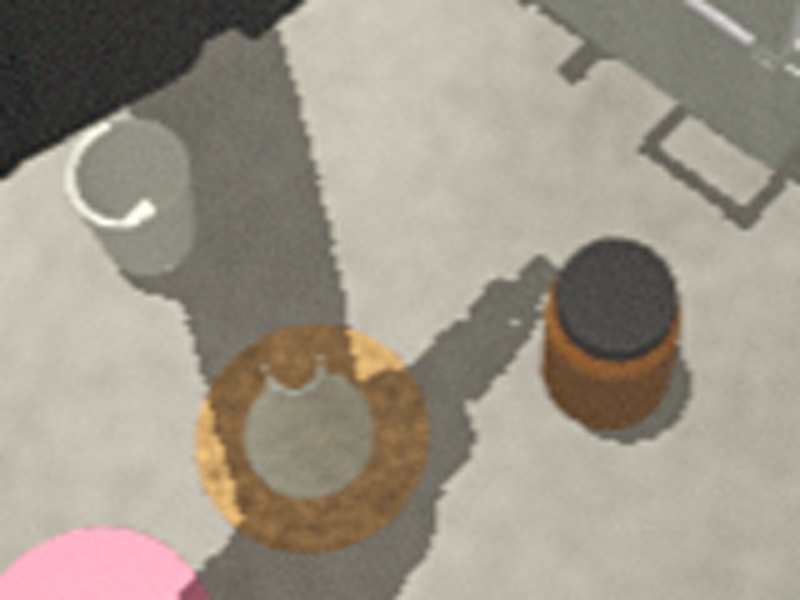

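```bash
python3 -c "
from cell import *
s=state();print(s['time'],s['qd'].round(2),s['force'].round(1));print(close_job())"
```

```text
16.75 [ 1.29  2.02 -2.35 -0.04  0.44  0.38] [ 0.2 -0.4 -0.5]
the job is handed in; nothing more can be done
None
```

I did the job in the order asked and handed it in at 16.75 s, but the hand-in gave no verdict.

- **Flask:** I picked it up by neck and stopper and set it down gently on the cork mat (contact at about 3.5 N). The last picture shows it upright, with its whole base inside the mat.
- **Bolt:** I drew it back about 38.7 mm to its stop. There the wrist force reached about 46 N for a moment (the fingers were gripping the plate), well under the 120 N limit.
- **Leaf:** I swung it up by its handle to an estimated 91° and let go. In pictures after release it stayed put; its top corners measured about 286 mm high, close to straight above the hinge line.
- **Other leaf:** It is still open, by eye in both views.
- **Jar and beaker:** The jar matched its first picture to within about half a pixel. The same image comparison failed on the beaker (3–4 px, low confidence) because the arm's shadow fell across it. Its rim edge agreed to about a quarter pixel in the side view, and the arm passed only well above it.

When I handed in, the gripper was clear of everything. The arm was still settling at up to 2.4 degrees/s.

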